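Put the pot, holder and timer back in their own trays

ROBOT

A 6-joint arm with a two-finger parallel gripper is mounted at the origin on a cart in front of the work surface, level with it; the furniture and walls round the work are solid. World frame = base frame: x ahead of the robot, y to its left, z up, the work surface at z = 0. Lengths are in mm, angles in rad, forces in N, time in s.
With the tool pointing down it reaches from about 275 to 725 mm from the base axis. Payload 15.9 kg.
Tool frame: the origin (TCP) lies midway between the tips of the shut fingers; the grasp point (between the pads) lies 19 mm behind it; z points along the fingers, y is the direction in which the jaws open and shut (so a half turn about z gives the same grasp; the last joint's range is limited). The gripper opens to 85 mm and grips with 20 to 120 N. Pads are 22 mm wide; open, the fingers measure 114 mm over their backs; the gripper's body (76 mm by 85 mm) begins 54 mm behind the grasp point. The pads swing forward as they close: fully open they stand 13 mm farther back than shut.
Start: joints at [1.188, 0.213, -0.034, 1.323, 0, 1.571], TCP at [186.752, 463.798, 231.306] pointing down, gripper open.
Joint ranges: [-2.98, 2.98], [-0.74, 1.72], [-1.14, 1.35], [-2.1, 2.04], [-1.57, 1.44], [-3.14, 3.14]. Speed limits (rad/s): [1.89, 1.89, 2.39, 2.57, 3.14, 3.14].

INTERFACE

Orientations are given as [roll, pitch, yaw] about the fixed x, y, z axes, in that order (R = Rz(yaw) Ry(pitch) Rx(roll)).
In Python, from bench import status, get_image, workorder gives the robot as it stands.
- The arm moves only by the tool servo_tool, never from a script. Its argument "commands" is a list of rows, each an object of numbers: "dx", "dy", "dz": the shift along the tool's x, y, z in mm; "turn": the turn about the tool's z in degrees. In form: [{"dx": .., "dy": .., "dz": .., "turn": ..}, ...]. A call has 1 to 10 rows; each row shifts and turns the pose as measured when the row begins, along the tool's axes as they then stand; what a row does not reach is not made up. A row lasts 1/12 s, in which the tool goes at most 41.7 mm and 7.16 degrees, less where a joint would pass 70% of its speed; a pose out of reach is approached as far as the arm can. A call with a gripper value outside its range is refused whole. "claw" is the closure, from -1 (fully open) to 1 (shut), set as the call begins (left out, the last holds). The fingers move at their own pace and stop on an object; "newtons" is the grip in N (left out, the last holds). Time passes only in rows, so rows that do not move let the fingers close. It gives the time, the measured TCP pose, the force and the opening at its end, in the units of the state.
- status.state(): the state, without advancing time (a new reading comes with each control period).
- get_image(name): name is "scene" or "top" or "wrist"; returns a dict with "color" (384x512x3 uint8, blue, green, red), "camera_matrix" (3x3 intrinsics, pixels), "world_from_camera" (4x4, takes a point from camera to world coordinates). Camera axes: x right, y down, z forward; pixel columns grow to the right and rows downward; lengths in mm; the calibration is good to about 2 mm. The wrist camera is an equidistant fisheye: a pixel r from the principal point sees the ray r / f radians off the axis. A picture is of the moment at which its call begins. There is no depth.
- workorder.finish_job(): hands the job in, once; it reports no verdict.
The state is a dict: "time_s": time; "qpos": joint angles; "joint_velocities": joint speeds; "effort": joint torques, N m; "tool_pos": TCP position; "tool_rot": TCP orientation; "ft_force": force on the tool from outside, world axes, zero at the start; "ft_torque": the same for the moment, N m; "finger_gap": opening from 0.0 (shut) to 1.0 (fully open).
Only numpy, scipy, OpenCV 4.12 (cv2) and the standard library are available. Lean on these libraries where they do the work, as an engineer would, in place of code of your own. Each camera call takes 0.05 s, during which the arm holds its last target. There are 200 camera calls.

TASK

The lead vial pot, the yellow forceps holder and the timer in front of you each stand in another's tray. Swap them round, using the empty rubber mat to set one down on the way, so that the lead pot stands upright in the middle of the round tray, the forceps holder in the middle of the square tray, and the timer in the middle of the oblong tray with its long side along the tray. Never tip anything over, and leave the syringe shield and the red jar where they are.

Things in the scene. Friction and masses are not known exactly. Their poses are not given: they have to be found in the camera images.
- lead_pot: Grey round lead vial pot with a small light knob on its lid (the lid is fixed to it); upright, 50 mm diameter, 92 mm high with knob, plain cylinder of 50 mm from 0 to 55 mm height; 0.6 to 0.95 kg. Origin: centre of its underside; z up. Belongs in the round tray.
- forceps_holder: Yellow upright holder with a dark slot in its top, square section 38 x 39 mm with rounded corners, 75 mm high, about 0.16 kg. Origin: centre of its underside; x and y across its flat sides, z up. Belongs in the square tray.
- timer: White digital timer with a display and three buttons, standing: 62 mm long (its y), 35 mm deep (its x), 58 mm high, display leaning back and facing its -x; about 0.07 kg. Best gripped by its two flat end faces (60 mm apart along its y) between 20 and 45 mm height, on its own x = 0. Origin: centre of its underside. Belongs in the oblong tray. It starts in one of the trays; a similar timer far back against the wall is room furniture, not part of the job.
- round_tray: Fixed low dark grey metal round tray, 96 mm outside and about 86 mm inside diameter, rim 9 mm high, floor 4 mm above the worktop. Origin: centre of its underside.
- square_tray: Fixed low dark grey metal square tray, 86 x 86 mm outside, 78 x 78 mm inside, rim 9 mm high, floor 4 mm above the worktop. Origin: centre of its underside; x and y along its sides.
- oblong_tray: Fixed low dark grey metal oblong tray, 72 mm (its x) by 110 mm (its y, the long side) outside, 64 x 102 mm inside, rim 9 mm high, floor 4 mm above the worktop. Origin: centre of its underside.
- rubber_mat: Fixed flat black ribbed rubber mat, 120 x 120 mm, top 4 mm above the worktop, empty at the start: the free spot for setting a thing down. Origin: centre of its underside.
- syringe_shield: Bystander: syringe shield, dark metal post with a wider white cap, 36 mm diameter, 78 mm high, loose on the worktop. Origin: centre of its underside.
- red_jar: Bystander: round specimen jar with red collars and a black lid, 68 mm diameter, 94 mm high, loose on the worktop. Origin: centre of its underside.
Things that resemble listed ones, but are neither listed nor needed, are in the scene too. Leave any blue look-alike of the oblong_tray alone.

How it is judged:
By the outcome, as a careful person would: the job done as asked, in the order asked, and still so for the second after the job is handed in, with the robot touching nothing.
It also fails if it takes over 128 s, if anything falls off the work surface, if the arm or the gripper's body presses on something with over 40 N, if the wrist force passes 120 N, or if a joint passes its speed limit or range.

## Working session

There is one attempt and no reset: what is moved stays moved. The work goes in short steps, Python scripts to look and compute and a tool call to move; the robot and the scene stay as the last step left them, time stands still between calls to the robot, and variables do not carry over. Pictures are saved under pics/ and viewed, about 12 in all and at most 16, crops included, and the job is handed in when it is done.

Besides the shell and the picture viewer there is one more tool, called after "Call:" by a JSON object that holds its "op" and its "data", one argument or row to a line. servo_tool: Moves the arm, as the interface text tells. Its arguments: {"type":"object","properties":{"commands":{"type":"array"},"claw":{"type":"number"},"newtons":{"type":"number"}},"required":["commands"]}

```bash
ls; mkdir -p pics; cat > h.py <<'E'
import numpy as np, cv2
from bench import status, get_image, workorder
def snap(n,f):
    d=get_image(n); cv2.imwrite('pics/'+f,d['color']); np.savez('pics/'+f+'.npz',**d); return d
def load(f): return dict(np.load('pics/'+f+'.npz'))
def ray(d,u,v,fish=False):
    K=d['camera_matrix'];T=d['world_from_camera']
    x=(u-K[0,2])/K[0,0];y=(v-K[1,2])/K[1,1]
    if fish:
        r=np.hypot(x,y); s=np.sin(r)/r if r>1e-9 else 1; c=np.array([x*s,y*s,np.cos(r)])
    else: c=np.array([x,y,1.])
    return T[:3,3],T[:3,:3]@c
def onz(d,u,v,z,fish=False):
    o,r=ray(d,u,v,fish); return (o+r*(z-o[2])/r[2]).round(1)
E
python3 - <<'E'
from h import *
a=snap('scene','s0.png');b=snap('top','t0.png')
print(status.state())
for d in(a,b):print(d['camera_matrix'],d['world_from_camera'].round(2))
E
```

```text
pics
{'time_s': 0.1, 'qpos': array([ 1.18802314e+00,  2.13319533e-01, -3.49648743e-02,  1.32351782e+00,
        3.20431147e-06,  1.57079204e+00]), 'joint_velocities': array([-0.00274806,  0.00089882,  0.00126829,  0.00015864, -0.0002743 ,
        0.00124348]), 'effort': array([-2.69577373e-03, -6.87254262e+01,  4.87806273e+01,  1.22053013e-02,
       -1.10495953e-04,  4.94174856e-05]), 'tool_pos': array([186.6330055 , 463.53530371, 230.87185763]), 'tool_rot': array([-3.14058675e+00, -3.20861692e-06,  2.75882374e+00]), 'ft_force': array([-0.51182181, -0.05291562, -0.51467863]), 'ft_torque': array([ 0.00055911, -0.00466324,  0.03285422]), 'finger_gap': 0.9981263031326292}
[[433.54527075   0.         259.03650168]
 [  0.         433.54527075 188.98163677]
 [  0.           0.           1.        ]] [[ 9.1000e-01 -2.2000e-01  3.6000e-01  1.5269e+02]
 [-4.2000e-01 -4.4000e-01  7.9000e-01 -7.4282e+02]
 [-2.0000e-02 -8.7000e-01 -4.9000e-01  5.9670e+02]
 [ 0.0000e+00  0.0000e+00  0.0000e+00  1.0000e+00]]
[[390.78883396   0.         260.30558673]
 [  0.         390.78883396 191.04092529]
 [  0.           0.           1.        ]] [[ 3.00000e-02 -1.00000e+00  4.00000e-02  4.92820e+02]
 [-1.00000e+00 -3.00000e-02 -2.00000e-02  1.45890e+02]
 [ 2.00000e-02 -3.00000e-02 -1.00000e+00  1.19794e+03]
 [ 0.00000e+00  0.00000e+00  0.00000e+00  1.00000e+00]]
```

View pics/s0.png

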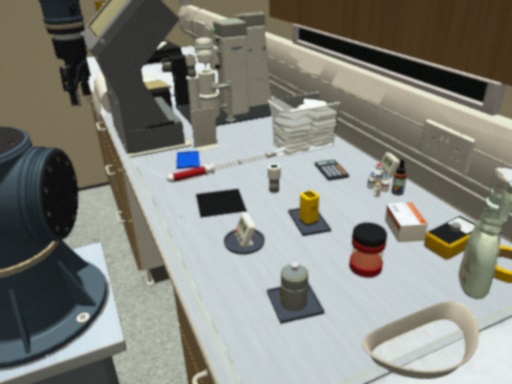

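View pics/t0.png

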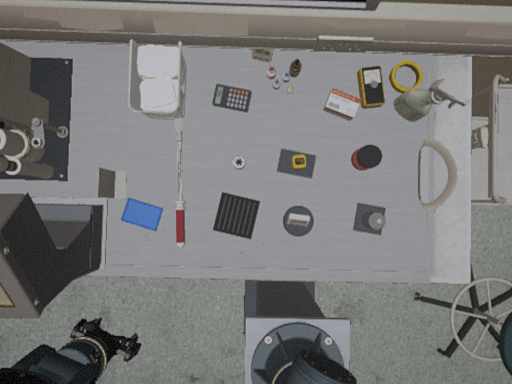

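The top view shows the mat at (237,215), the timer in the round tray at (298,220), the yellow holder in the oblong tray at (297,163) and the pot in the square tray at (370,219). The blue look-alike is at (142,214). The scene view agrees. Next I measure from the masks.

```bash
python3 - <<'E'
from h import *
d=load('t0.png');im=d['color'];hsv=cv2.cvtColor(im,cv2.COLOR_BGR2HSV)
dark=((hsv[...,2]<110)).astype(np.uint8)*255
dark[:130]=0;dark[255:]=0;dark[:,:205]=0;dark[:,400:]=0
dark=cv2.morphologyEx(dark,cv2.MORPH_CLOSE,np.ones((3,3)))
for c in cv2.findContours(dark,cv2.RETR_EXTERNAL,cv2.CHAIN_APPROX_NONE)[0]:
    if cv2.contourArea(c)<60: continue
    P=np.array([onz(d,p[0][0],p[0][1],6)[:2] for p in c],np.float32)
    print(cv2.boundingRect(c),cv2.minAreaRect(P),cv2.minEnclosingCircle(P))
crop=cv2.resize(im[130:250,205:400],None,fx=4,fy=4,interpolation=cv2.INTER_CUBIC)
cv2.imwrite('pics/t0c.png',crop)
w=snap('wrist','w0.png');print(w['camera_matrix'],w['world_from_camera'].round(3))
E
```

```text
(283, 206, 31, 30) ((448.0579528808594, 7.930091857910156), (88.36511993408203, 91.75860595703125), 1.3384429216384888) ((447.78515625, 8.560992240905762), 46.73688507080078)
(353, 203, 32, 32) ((459.4825439453125, -209.48631286621094), (87.3029556274414, 84.05783081054688), 81.5334243774414) ((458.893798828125, -208.73411560058594), 57.93960952758789)
(213, 192, 47, 47) ((459.85235595703125, 196.80743408203125), (119.4645767211914, 118.80267333984375), 77.9360580444336) ((460.1242980957031, 197.3123321533203), 81.91009521484375)
(277, 149, 39, 29) ((623.7527465820312, 17.96593475341797), (108.44000244140625, 70.07817077636719), 80.2363052368164) ((623.7000122070312, 18.0), 62.898738861083984)
(351, 145, 31, 25) ((648.4666137695312, -197.7789764404297), (70.09811401367188, 97.16410064697266), 19.178970336914062) ((645.8378295898438, -198.62210083007812), 48.75861740112305)
[[297.31863964   0.         258.01578303]
 [  0.         297.31863964 192.49875862]
 [  0.           0.           1.        ]] [[ 3.75000e-01  8.89000e-01  2.63000e-01  1.20505e+02]
 [ 9.27000e-01 -3.59000e-01 -1.07000e-01  4.89712e+02]
 [-0.00000e+00  2.84000e-01 -9.59000e-01  3.72688e+02]
 [ 0.00000e+00  0.00000e+00  0.00000e+00  1.00000e+00]]
```

View pics/t0c.png

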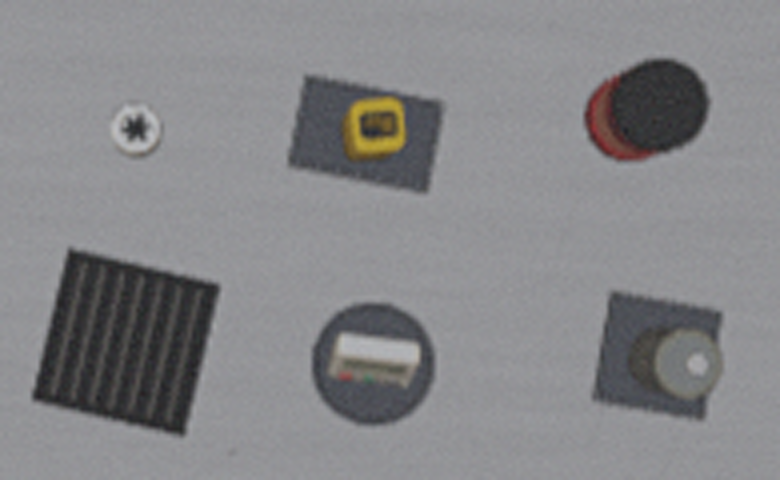

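View pics/w0.png

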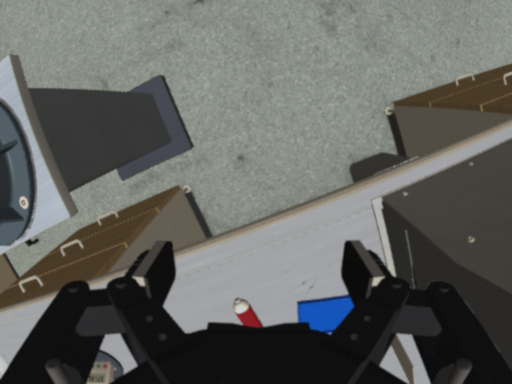

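```bash
python3 - <<'E'
from h import *
d=load('t0.png')
g=lambda u,v,z:onz(d,205+u/4,130+v/4,z)
print('yellow top',g(378,122,79),'knob',g(698,363,94),'timer top ends',g(340,346,58),g(417,360,58),'shield',g(137,130,78),'jar',g(661,104,94))
E
```

```text
yellow top [623.2  15.9  79. ] knob [ 456.3 -213.3   94. ] timer top ends [461.   37.6  58. ] [452.2 -18.9  58. ] shield [612.8 189.   78. ] jar [ 639.9 -184.1   94. ]
```

Call:
{"op": "servo_tool", "data": {
  "commands": [
    {"dx": -29.5, "dy": -23.3},
    {"dx": -29.5, "dy": -23.3},
    {"dx": -29.5, "dy": -23.3},
    {"dx": -29.5, "dy": -23.3},
    {"dx": -29.5, "dy": -23.3},
    {"dx": -29.5, "dy": -23.3},
    {"dx": -29.5, "dy": -23.3},
    {"dx": -29.5, "dy": -23.3},
    {"dx": -29.5, "dy": -23.3},
    {"dx": -29.5, "dy": -23.3}
  ],
  "claw": -1
}}

```text
invalid input at $.commands[0]: expected keys dx, dy, dz, turn
```

Call:
{"op": "servo_tool", "data": {
  "commands": [
    {"dx": -29.5, "dy": -23.3, "dz": 0, "turn": 0},
    {"dx": -29.5, "dy": -23.3, "dz": 0, "turn": 0},
    {"dx": -29.5, "dy": -23.3, "dz": 0, "turn": 0},
    {"dx": -29.5, "dy": -23.3, "dz": 0, "turn": 0},
    {"dx": -29.5, "dy": -23.3, "dz": 0, "turn": 0},
    {"dx": -29.5, "dy": -23.3, "dz": 0, "turn": 0},
    {"dx": -29.5, "dy": -23.3, "dz": 0, "turn": 0},
    {"dx": -29.5, "dy": -23.3, "dz": 0, "turn": 0},
    {"dx": -29.5, "dy": -23.3, "dz": 0, "turn": 0},
    {"dx": -29.5, "dy": -23.3, "dz": 0, "turn": 0}
  ],
  "claw": -1
}}

```text
time_s: 0.98
tool_pos: [376.1, 128.1, 228.7]
tool_rot: [-3.139, -0.001, 2.771]
ft_force: [1.5, 1.5, -1.9]
finger_gap: 0.999
```

Call:
{"op": "servo_tool", "data": {
  "commands": [
    {"dx": 0, "dy": 0, "dz": 0, "turn": 7},
    {"dx": 0, "dy": 0, "dz": 0, "turn": 7},
    {"dx": 0, "dy": 0, "dz": 0, "turn": 7},
    {"dx": 0, "dy": 0, "dz": 0, "turn": 7},
    {"dx": 0, "dy": 0, "dz": 0, "turn": 7},
    {"dx": 0, "dy": 0, "dz": 0, "turn": 7},
    {"dx": 0, "dy": 0, "dz": 0, "turn": 7},
    {"dx": 0, "dy": 0, "dz": 0, "turn": 7},
    {"dx": 0, "dy": 0, "dz": 0, "turn": 7},
    {"dx": 0, "dy": 0, "dz": 0, "turn": 7}
  ]
}}

```text
time_s: 1.82
tool_pos: [378.6, 118.4, 227.2]
tool_rot: [-3.137, 0.005, 1.526]
ft_force: [0.2, -0.0, -0.2]
finger_gap: 1.0
```

Call:
{"op": "servo_tool", "data": {
  "commands": [
    {"dx": 0, "dy": 0, "dz": 0, "turn": 7},
    {"dx": 0, "dy": 0, "dz": 0, "turn": 7},
    {"dx": 0, "dy": 0, "dz": 0, "turn": 7},
    {"dx": 0, "dy": 0, "dz": 0, "turn": 7},
    {"dx": 0, "dy": 0, "dz": 0, "turn": 7},
    {"dx": 0, "dy": 0, "dz": 0, "turn": 7},
    {"dx": 0, "dy": 0, "dz": 0, "turn": 7},
    {"dx": 0, "dy": 0, "dz": 0, "turn": 7},
    {"dx": 0, "dy": 0, "dz": 0, "turn": 7},
    {"dx": 0, "dy": 0, "dz": 0, "turn": 7}
  ]
}}

```text
time_s: 2.65
tool_pos: [378.6, 113.0, 225.7]
tool_rot: [-3.14, 0.009, 0.288]
ft_force: [-0.4, -0.8, -0.0]
finger_gap: 0.997
```

Call:
{"op": "servo_tool", "data": {
  "commands": [
    {"dx": 0, "dy": 0, "dz": 0, "turn": 6.4},
    {"dx": 0, "dy": 0, "dz": 0, "turn": 6.4},
    {"dx": 0, "dy": 0, "dz": 0, "turn": 6.4},
    {"dx": 0, "dy": 0, "dz": 0, "turn": 6.4},
    {"dx": 21.6, "dy": 22.7, "dz": 0, "turn": 0},
    {"dx": 21.6, "dy": 22.7, "dz": 0, "turn": 0},
    {"dx": 21.6, "dy": 22.7, "dz": 0, "turn": 0},
    {"dx": 21.6, "dy": 22.7, "dz": 0, "turn": 0},
    {"dx": 0, "dy": 0, "dz": 0, "turn": 0},
    {"dx": 0, "dy": 0, "dz": 0, "turn": 0}
  ]
}}

```text
time_s: 3.48
tool_pos: [470.4, -93.8, 213.6]
tool_rot: [-3.053, 0.027, -0.054]
ft_force: [0.0, 0.1, -0.3]
finger_gap: 1.003
```

```bash
cat >> h.py <<'E'
def go(x,y,z,yawdeg):
    s=status.state();p=s['tool_pos'];psi=s['tool_rot'][2];t=np.radians(yawdeg)
    d=np.array([x,y,z])-p
    turn=-np.degrees((t-psi+np.pi)%(2*np.pi)-np.pi)
    print('now',p.round(1),s['tool_rot'].round(3),'gap',round(s['finger_gap'],3),'F',s['ft_force'].round(1))
    print('turn %.1f then dx %.1f dy %.1f dz %.1f'%(turn,d[0]*np.cos(t)+d[1]*np.sin(t),d[0]*np.sin(t)-d[1]*np.cos(t),-d[2]),'t',s['time_s'])
E
python3 - <<'E'
from h import *
w=snap('wrist','w1.png');go(450,10,100,-9)
E
```

```text
now [470.3 -93.6 213.5] [-3.054  0.027 -0.054] gap 0.997 F [-1.  -1.1 -0.7]
turn 5.9 then dx -36.2 dy -99.2 dz 113.5 t 3.5333
```

View pics/w1.png

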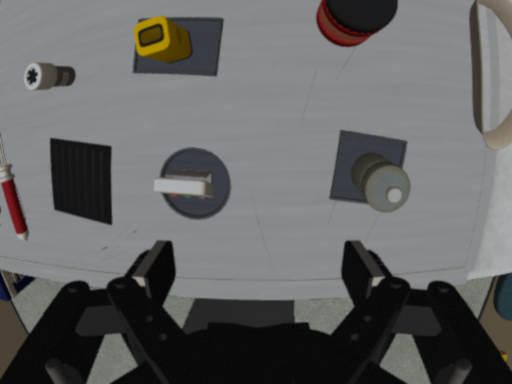

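```bash
python3 - <<'E'
from h import *
s=status.state();print(s['qpos'].round(3),s['joint_velocities'].round(3),s['tool_pos'],s['tool_rot'])
E
```

```text
[-0.25   0.215 -0.081  1.319  0.081  2.945] [ 0.026 -0.028 -0.022  0.002  0.002  0.01 ] [470.28147381 -93.59950703 213.5086043 ] [-3.05350491  0.02724039 -0.05391052]
```

Call:
{"op": "servo_tool", "data": {
  "commands": [
    {"dx": 0, "dy": 0, "dz": 0, "turn": 0},
    {"dx": 0, "dy": -20, "dz": 0, "turn": 0},
    {"dx": 0, "dy": 0, "dz": 0, "turn": 0}
  ]
}}

```text
time_s: 3.78
tool_pos: [470.1, -71.9, 215.4]
tool_rot: [-3.053, 0.028, -0.054]
ft_force: [0.3, -0.4, 0.5]
finger_gap: 0.998
```

```bash
python3 - <<'E'
from h import *
s=status.state();print(s['qpos'].round(3),s['joint_velocities'].round(3),s['tool_pos'],s['tool_rot'])
E
```

```text
[-0.207  0.203 -0.09   1.318  0.083  2.988] [-0.052  0.001 -0.007 -0.004 -0.025 -0.063] [470.05309781 -71.94161833 215.36725788] [-3.05312872  0.02805931 -0.05392076]
```

The last joint is at its limit: yaw = q1 − q6 + π, so my half turn went the wrong way. The clipping left a 5° tilt, and rows can't undo that directly. The opposite q6 limit should tilt the tool the other way, so I'll unwind to it and use it to level the tool, then work near q6 ≈ 0.

Call:
{"op": "servo_tool", "data": {
  "commands": [
    {"dx": 0, "dy": 0, "dz": 0, "turn": -7},
    {"dx": 0, "dy": 0, "dz": 0, "turn": -7},
    {"dx": 0, "dy": 0, "dz": 0, "turn": -7},
    {"dx": 0, "dy": 0, "dz": 0, "turn": -7},
    {"dx": 0, "dy": 0, "dz": 0, "turn": -7},
    {"dx": 0, "dy": 0, "dz": 0, "turn": -7},
    {"dx": 0, "dy": 0, "dz": 0, "turn": -7},
    {"dx": 0, "dy": 0, "dz": 0, "turn": -7},
    {"dx": 0, "dy": 0, "dz": 0, "turn": -7},
    {"dx": 0, "dy": 0, "dz": 0, "turn": -7}
  ]
}}

```text
time_s: 4.62
tool_pos: [465.2, -64.2, 218.8]
tool_rot: [-3.09, -0.075, 1.194]
ft_force: [0.7, 0.8, 0.3]
finger_gap: 0.999
```

Call:
{"op": "servo_tool", "data": {
  "commands": [
    {"dx": 0, "dy": 0, "dz": 0, "turn": -7},
    {"dx": 0, "dy": 0, "dz": 0, "turn": -7},
    {"dx": 0, "dy": 0, "dz": 0, "turn": -7},
    {"dx": 0, "dy": 0, "dz": 0, "turn": -7},
    {"dx": 0, "dy": 0, "dz": 0, "turn": -7},
    {"dx": 0, "dy": 0, "dz": 0, "turn": -7},
    {"dx": 0, "dy": 0, "dz": 0, "turn": -7},
    {"dx": 0, "dy": 0, "dz": 0, "turn": -7},
    {"dx": 0, "dy": 0, "dz": 0, "turn": -7},
    {"dx": 0, "dy": 0, "dz": 0, "turn": -7}
  ]
}}

```text
time_s: 5.45
tool_pos: [460.1, -57.7, 222.1]
tool_rot: [3.086, -0.07, 2.448]
ft_force: [-0.0, 0.3, -0.4]
finger_gap: 1.002
```

Call:
{"op": "servo_tool", "data": {
  "commands": [
    {"dx": 0, "dy": 0, "dz": 0, "turn": -7},
    {"dx": 0, "dy": 0, "dz": 0, "turn": -7},
    {"dx": 0, "dy": 0, "dz": 0, "turn": -7},
    {"dx": 0, "dy": 0, "dz": 0, "turn": -7},
    {"dx": 0, "dy": 0, "dz": 0, "turn": -7},
    {"dx": 0, "dy": 0, "dz": 0, "turn": -7},
    {"dx": 0, "dy": 0, "dz": 0, "turn": -7},
    {"dx": 0, "dy": 0, "dz": 0, "turn": -7},
    {"dx": 0, "dy": 0, "dz": 0, "turn": -7},
    {"dx": 0, "dy": 0, "dz": 0, "turn": -7}
  ]
}}

```text
time_s: 6.28
tool_pos: [454.9, -51.3, 225.4]
tool_rot: [3.06, 0.033, -2.589]
ft_force: [-0.5, 0.2, 0.1]
finger_gap: 1.001
```

Call:
{"op": "servo_tool", "data": {
  "commands": [
    {"dx": 0, "dy": 0, "dz": 0, "turn": -7},
    {"dx": 0, "dy": 0, "dz": 0, "turn": -7},
    {"dx": 0, "dy": 0, "dz": 0, "turn": -7},
    {"dx": 0, "dy": 0, "dz": 0, "turn": -7},
    {"dx": 0, "dy": 0, "dz": 0, "turn": -7},
    {"dx": 0, "dy": 0, "dz": 0, "turn": -7},
    {"dx": 0, "dy": 0, "dz": 0, "turn": -7},
    {"dx": 0, "dy": 0, "dz": 0, "turn": -7},
    {"dx": 0, "dy": 0, "dz": 0, "turn": -7},
    {"dx": 0, "dy": 0, "dz": 0, "turn": -7}
  ]
}}

```text
time_s: 7.12
tool_pos: [449.5, -44.9, 228.6]
tool_rot: [-3.133, 0.086, -1.337]
ft_force: [-0.3, 0.3, -0.5]
finger_gap: 0.998
```

```bash
cat >> h.py <<'E'
def st():
    from scipy.spatial.transform import Rotation as R
    s=status.state();z=R.from_euler('xyz',s['tool_rot']).as_matrix()[:,2]
    print('q',s['qpos'].round(3),'p',s['tool_pos'].round(1),'rpy',s['tool_rot'].round(4),'zaxis',z.round(4),'t',round(s['time_s'],2),'gap',round(s['finger_gap'],3),'F',s['ft_force'].round(1))
E
python3 -c "
from h import *
st()"
```

```text
q [-0.157  0.136 -0.137  1.322  0.082 -1.962] p [449.5 -44.9 228.6] rpy [-3.1331  0.0857 -1.3374] zaxis [-0.0115  0.0852 -0.9963] t 7.12 gap 0.998 F [-0.3  0.3 -0.5]
```

Call:
{"op": "servo_tool", "data": {
  "commands": [
    {"dx": 0, "dy": 0, "dz": 0, "turn": -7},
    {"dx": 0, "dy": 0, "dz": 0, "turn": -7},
    {"dx": 0, "dy": 0, "dz": 0, "turn": -7},
    {"dx": 0, "dy": 0, "dz": 0, "turn": -7},
    {"dx": 0, "dy": 0, "dz": 0, "turn": -7},
    {"dx": 0, "dy": 0, "dz": 0, "turn": -7},
    {"dx": 0, "dy": 0, "dz": 0, "turn": -7},
    {"dx": 0, "dy": 0, "dz": 0, "turn": -7},
    {"dx": 0, "dy": 0, "dz": 0, "turn": -7},
    {"dx": 0, "dy": 0, "dz": 0, "turn": -5}
  ]
}}

```text
time_s: 7.95
tool_pos: [444.8, -33.8, 231.6]
tool_rot: [-3.064, 0.019, -0.13]
ft_force: [0.3, -0.2, -0.4]
finger_gap: 1.003
```

```bash
python3 -c "
from h import *
st()"
```

```text
q [-0.131  0.118 -0.15   1.321  0.078 -3.142] p [444.8 -33.8 231.6] rpy [-3.0638  0.0186 -0.1303] zaxis [-0.0083  0.0794 -0.9968] t 7.95 gap 1.003 F [ 0.3 -0.2 -0.4]
```

Call:
{"op": "servo_tool", "data": {
  "commands": [
    {"dx": 0, "dy": 0, "dz": 0, "turn": -5},
    {"dx": 0, "dy": 0, "dz": 0, "turn": 0}
  ]
}}

```text
time_s: 8.12
tool_pos: [445.4, -10.4, 232.2]
tool_rot: [-3.082, 0.011, -0.07]
ft_force: [-1.2, -0.7, -0.5]
finger_gap: 0.999
```

```bash
python3 -c "
from h import *
st()"
```

```text
q [-0.066  0.11  -0.157  1.315  0.06  -3.138] p [445.4 -10.4 232.2] rpy [-3.0818  0.0109 -0.0696] zaxis [-0.0067  0.0603 -0.9982] t 8.12 gap 0.999 F [-1.2 -0.7 -0.5]
```

Call:
{"op": "servo_tool", "data": {
  "commands": [
    {"dx": 0, "dy": 0, "dz": 0, "turn": -5},
    {"dx": 0, "dy": 0, "dz": 0, "turn": 0},
    {"dx": 0, "dy": 0, "dz": 0, "turn": -5},
    {"dx": 0, "dy": 0, "dz": 0, "turn": 0}
  ]
}}

```text
time_s: 8.45
tool_pos: [442.3, 34.7, 233.2]
tool_rot: [-3.118, 0.0, 0.061]
ft_force: [0.4, -0.6, -0.6]
finger_gap: 0.996
```

```bash
python3 -c "
from h import *
st()"
```

```text
q [ 0.061  0.097 -0.168  1.306  0.024 -3.141] p [442.3  34.7 233.2] rpy [-3.1177e+00  2.0000e-04  6.0700e-02] zaxis [-0.0016  0.0238 -0.9997] t 8.45 gap 0.996 F [ 0.4 -0.6 -0.6]
```

Call:
{"op": "servo_tool", "data": {
  "commands": [
    {"dx": 0, "dy": 0, "dz": 0, "turn": -6.3},
    {"dx": 0, "dy": 0, "dz": 0, "turn": 0},
    {"dx": 0, "dy": 0, "dz": 0, "turn": 0}
  ]
}}

```text
time_s: 8.7
tool_pos: [437.3, 62.9, 233.8]
tool_rot: [-3.141, -0.003, 0.142]
ft_force: [0.1, -0.2, 0.2]
finger_gap: 1.0
```

```bash
python3 -c "
from h import *
st()"
```

```text
q [ 0.143  0.09  -0.174  1.304  0.    -3.141] p [437.3  62.9 233.8] rpy [-3.1412 -0.0033  0.1421] zaxis [ 3.2e-03  9.0e-04 -1.0e+00] t 8.7 gap 1.0 F [ 0.1 -0.2  0.2]
```

Level again. Now I turn to the correct side, yaw ≈ 171°, with q6 near 0.

Call:
{"op": "servo_tool", "data": {
  "commands": [
    {"dx": 0, "dy": 0, "dz": 0, "turn": 7},
    {"dx": 0, "dy": 0, "dz": 0, "turn": 7},
    {"dx": 0, "dy": 0, "dz": 0, "turn": 7},
    {"dx": 0, "dy": 0, "dz": 0, "turn": 7},
    {"dx": 0, "dy": 0, "dz": 0, "turn": 7},
    {"dx": 0, "dy": 0, "dz": 0, "turn": 7},
    {"dx": 0, "dy": 0, "dz": 0, "turn": 7},
    {"dx": 0, "dy": 0, "dz": 0, "turn": 7},
    {"dx": 0, "dy": 0, "dz": 0, "turn": 7},
    {"dx": 0, "dy": 0, "dz": 0, "turn": 7}
  ]
}}

```text
time_s: 9.53
tool_pos: [434.9, 58.3, 235.1]
tool_rot: [-3.137, 0.001, -1.107]
ft_force: [-0.4, 0.5, -0.4]
finger_gap: 1.002
```

Call:
{"op": "servo_tool", "data": {
  "commands": [
    {"dx": 0, "dy": 0, "dz": 0, "turn": 7},
    {"dx": 0, "dy": 0, "dz": 0, "turn": 7},
    {"dx": 0, "dy": 0, "dz": 0, "turn": 7},
    {"dx": 0, "dy": 0, "dz": 0, "turn": 7},
    {"dx": 0, "dy": 0, "dz": 0, "turn": 7},
    {"dx": 0, "dy": 0, "dz": 0, "turn": 7},
    {"dx": 0, "dy": 0, "dz": 0, "turn": 7},
    {"dx": 0, "dy": 0, "dz": 0, "turn": 7},
    {"dx": 0, "dy": 0, "dz": 0, "turn": 7},
    {"dx": 0, "dy": 0, "dz": 0, "turn": 7}
  ]
}}

```text
time_s: 10.37
tool_pos: [432.7, 51.7, 236.2]
tool_rot: [3.14, 0.007, -2.357]
ft_force: [-0.2, 1.7, 0.7]
finger_gap: 0.999
```

Call:
{"op": "servo_tool", "data": {
  "commands": [
    {"dx": 0, "dy": 0, "dz": 0, "turn": 7},
    {"dx": 0, "dy": 0, "dz": 0, "turn": 7},
    {"dx": 0, "dy": 0, "dz": 0, "turn": 7},
    {"dx": 0, "dy": 0, "dz": 0, "turn": 7},
    {"dx": 0, "dy": 0, "dz": 0, "turn": 7},
    {"dx": 0, "dy": 0, "dz": 0, "turn": 7},
    {"dx": 0, "dy": 0, "dz": 0, "turn": 7},
    {"dx": 0, "dy": 0, "dz": 0, "turn": 0},
    {"dx": 0, "dy": 0, "dz": 0, "turn": 0}
  ]
}}

```text
time_s: 11.12
tool_pos: [430.8, 46.2, 237.2]
tool_rot: [3.133, 0.004, 3.046]
ft_force: [-0.6, -0.7, -0.6]
finger_gap: 1.0
```

```bash
python3 -c "
from h import *
st();go(450,10,225,171)"
```

```text
q [ 0.101  0.07  -0.188  1.308  0.008  0.197] p [430.8  46.2 237.2] rpy [3.133  0.0037 3.046 ] zaxis [ 0.0045  0.0082 -1.    ] t 11.12 gap 1.0 F [-0.6 -0.7 -0.6]
now [430.8  46.2 237.2] [3.133 0.004 3.046] gap 1.0 F [-0.6 -0.7 -0.6]
turn 3.5 then dx -24.6 dy -32.7 dz 12.2 t 11.1167
```

Call:
{"op": "servo_tool", "data": {
  "commands": [
    {"dx": 0, "dy": 0, "dz": 0, "turn": 3.5},
    {"dx": -12.3, "dy": -16.3, "dz": 12, "turn": 0},
    {"dx": -12.3, "dy": -16.3, "dz": 12, "turn": 0},
    {"dx": 0, "dy": 0, "dz": 0, "turn": 0}
  ]
}}

```text
time_s: 11.45
tool_pos: [450.9, 8.7, 213.1]
tool_rot: [3.132, 0.006, 2.999]
ft_force: [-0.8, 0.1, -0.7]
finger_gap: 0.998
```

```bash
python3 -c "
from h import *
snap('wrist','w2.png')
st();go(450,10,225,171)"
```

```text
q [ 0.015  0.109 -0.203  1.252  0.009  0.157] p [450.5   9.6 214. ] rpy [3.1313 0.0056 2.9989] zaxis [ 0.007   0.0094 -0.9999] t 11.5 gap 0.999 F [ 0.3 -0.9  0.4]
now [450.5   9.6 214. ] [3.131 0.006 2.999] gap 0.999 F [ 0.3 -0.9  0.4]
turn 0.8 then dx 0.5 dy 0.4 dz -11.0 t 11.5
```

View pics/w2.png

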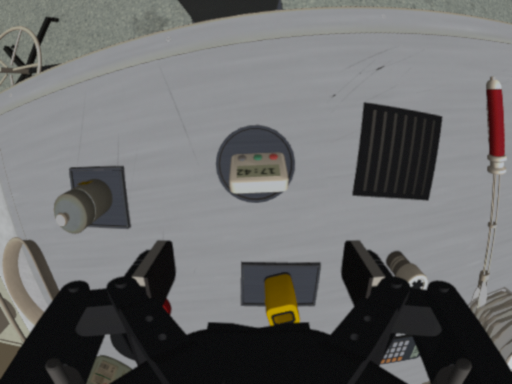

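```bash
python3 - <<'E'
from h import *
d=load('w2.png');im=d['color'];h=cv2.cvtColor(im,cv2.COLOR_BGR2HSV)
cv2.imwrite('pics/w2c.png',cv2.resize(im[115:210,205:305],None,fx=6,fy=6,interpolation=cv2.INTER_CUBIC))
# round tray rim: dark mask outer contour
m=((h[...,2]<115)|0).astype(np.uint8)*255
m2=np.zeros_like(m);m2[118:210,208:302]=m[118:210,208:302]
c=max(cv2.findContours(m2,cv2.RETR_EXTERNAL,cv2.CHAIN_APPROX_NONE)[0],key=cv2.contourArea)
P=np.array([onz(d,*map(float,p[0]),5,True)[:2] for p in cv2.convexHull(c)],np.float32)
print('round',cv2.fitEllipse(P),cv2.minEnclosingCircle(P))
for nm,(a,b,e,f) in dict(mat=(98,205,345,450),sq=(160,235,65,135),ob=(255,312,235,325)).items():
    q=np.zeros_like(m);q[a:b,e:f]=m[a:b,e:f]
    c=max(cv2.findContours(q,cv2.RETR_EXTERNAL,cv2.CHAIN_APPROX_NONE)[0],key=cv2.contourArea)
    P=np.array([onz(d,*map(float,p[0]),5,True)[:2] for p in c],np.float32);print(nm,cv2.minAreaRect(P))
E
```

```text
round ((449.11029052734375, 6.819400310516357), (95.21953582763672, 95.62295532226562), 57.980247497558594) ((448.96234130859375, 6.755562782287598), 48.05486297607422)
mat ((459.8271484375, 193.99794006347656), (120.6429672241211, 119.87753295898438), 77.92950439453125)
sq ((462.8875732421875, -224.41305541992188), (116.98770904541016, 98.62396240234375), 81.51105499267578)
ob ((627.8162231445312, 14.997283935546875), (111.56136322021484, 84.43514251708984), 80.5380630493164)
```

View pics/w2c.png

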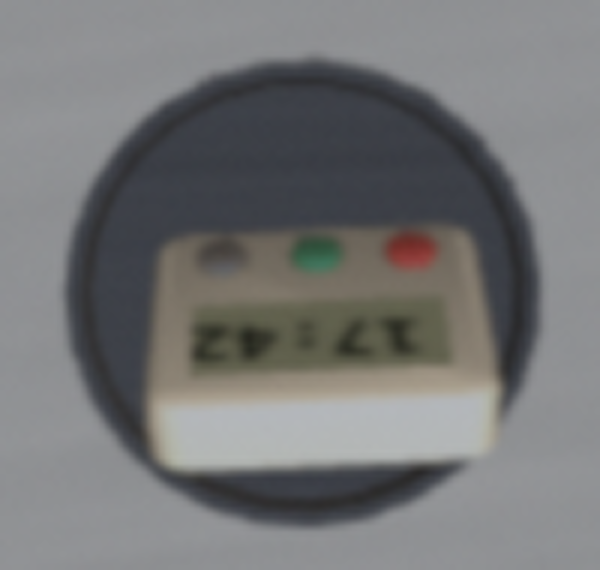

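```bash
python3 - <<'E'
from h import *
d=load('w2.png')
for n,u,v,z in [('tfL',155,402,62),('tfR',497,388,62),('tbL',157,468,62),('tbR',497,452,62),('bfL',160,240,6),('bfR',474,228,6)]:
    print(n,onz(d,205+u/6,115+v/6,z,True))
E
```

```text
tfL [452.2 -18.7  62. ]
tfR [458.2  39.2  62. ]
tbL [463.8 -20.3  62. ]
tbR [469.5  37.9  62. ]
bfL [433.5 -19.    6. ]
bfR [440.1  42.9   6. ]
```

```bash
cat >> h.py <<'E'
def go(x,y,z,yawdeg):
    from scipy.spatial.transform import Rotation as R
    s=status.state();p=s['tool_pos'];r=R.from_euler('xyz',s['tool_rot'])
    turn=-((yawdeg-np.degrees(s['tool_rot'][2])+180)%360-180)
    d=(r*R.from_euler('z',turn,degrees=True)).inv().apply(np.array([x,y,z])-p)
    st();print('turn %.1f then dx %.1f dy %.1f dz %.1f'%(turn,*d))
E
python3 -c "
from h import *
go(451.5,10.2,80,174)"
```

```text
q [ 0.015  0.109 -0.203  1.252  0.009  0.157] p [450.5   9.6 214. ] rpy [3.1313 0.0056 2.9989] zaxis [ 0.007   0.0094 -0.9999] t 11.5 gap 0.999 F [ 0.3 -0.9  0.4]
turn -2.2 then dx -0.2 dy -0.6 dz 134.0
```

Call:
{"op": "servo_tool", "data": {
  "commands": [
    {"dx": 0, "dy": 0, "dz": 0, "turn": -2.2},
    {"dx": 0, "dy": 0, "dz": 30, "turn": 0},
    {"dx": 0, "dy": 0, "dz": 30, "turn": 0},
    {"dx": 0, "dy": 0, "dz": 30, "turn": 0},
    {"dx": 0, "dy": 0, "dz": 30, "turn": 0},
    {"dx": 0, "dy": 0, "dz": 10, "turn": 0},
    {"dx": 0, "dy": 0, "dz": 0, "turn": 0}
  ]
}}

```text
time_s: 12.08
tool_pos: [452.2, 12.1, 83.1]
tool_rot: [3.129, 0.013, 3.058]
ft_force: [0.6, 0.1, -0.0]
finger_gap: 0.998
```

```bash
python3 -c "
from h import *
go(451.5,10.2,15,174)"
```

```text
q [ 0.019  0.19  -0.453  0.914  0.011  0.102] p [452.2  12.1  83.1] rpy [3.1292 0.0127 3.0584] zaxis [ 0.0137  0.0113 -0.9998] t 12.08 gap 0.998 F [ 0.6  0.1 -0. ]
turn 1.2 then dx 1.3 dy -2.8 dz 68.1
```

Call:
{"op": "servo_tool", "data": {
  "commands": [
    {"dx": 0.6, "dy": -1.4, "dz": 15, "turn": 1.2},
    {"dx": 0.6, "dy": -1.4, "dz": 15, "turn": 0},
    {"dx": 0, "dy": 0, "dz": 15, "turn": 0},
    {"dx": 0, "dy": 0, "dz": 12, "turn": 0},
    {"dx": 0, "dy": 0, "dz": 8, "turn": 0},
    {"dx": 0, "dy": 0, "dz": 0, "turn": 0}
  ]
}}

```text
time_s: 12.58
tool_pos: [454.3, 11.6, 21.6]
tool_rot: [3.127, 0.018, 3.049]
ft_force: [-1.6, -0.6, -0.3]
finger_gap: 1.0
```

```bash
python3 -c "
from h import *
go(451.5,10.2,15,174);snap('wrist','w3.png');snap('scene','s3.png')"
```

```text
q [ 0.017  0.259 -0.543  0.749  0.012  0.11 ] p [454.3  11.6  21.6] rpy [3.1275 0.0184 3.0489] zaxis [ 0.0197  0.0123 -0.9997] t 12.58 gap 1.0 F [-1.6 -0.6 -0.3]
turn 0.7 then dx 2.8 dy -1.8 dz 6.5
```

View pics/w3.png

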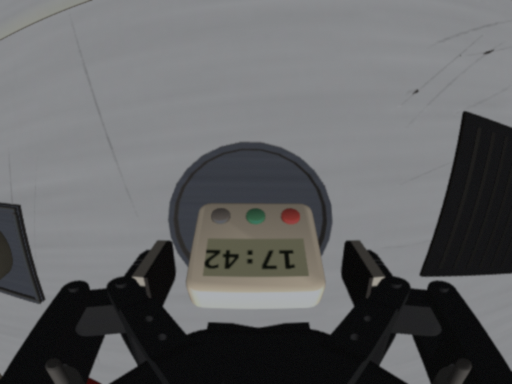

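Call:
{"op": "servo_tool", "data": {
  "commands": [
    {"dx": 1.4, "dy": -0.8, "dz": 3, "turn": 0.7},
    {"dx": 1.4, "dy": -0.8, "dz": 3, "turn": 0},
    {"dx": 0, "dy": 0, "dz": 0, "turn": 0}
  ]
}}

```text
time_s: 12.93
tool_pos: [453.7, 10.4, 18.5]
tool_rot: [3.127, 0.023, 3.036]
ft_force: [-0.3, 0.5, 0.3]
finger_gap: 0.999
```

Call:
{"op": "servo_tool", "data": {
  "commands": [
    {"dx": 0, "dy": 0, "dz": 0, "turn": 0},
    {"dx": 0, "dy": 0, "dz": 0, "turn": 0},
    {"dx": 0, "dy": 0, "dz": 0, "turn": 0},
    {"dx": 0, "dy": 0, "dz": 0, "turn": 0},
    {"dx": 0, "dy": 0, "dz": 0, "turn": 0},
    {"dx": 0, "dy": 0, "dz": 0, "turn": 0},
    {"dx": 0, "dy": 0, "dz": 0, "turn": 0},
    {"dx": 0, "dy": 0, "dz": 0, "turn": 0}
  ],
  "claw": 1,
  "newtons": 25
}}

```text
time_s: 13.6
tool_pos: [454.1, 10.3, 19.5]
tool_rot: [3.126, 0.024, 3.036]
ft_force: [0.2, 0.0, -1.2]
finger_gap: 0.701
```

```bash
python3 -c "
from h import *
go(459.8,194,80,168)"
```

```text
q [ 0.014  0.257 -0.554  0.735  0.012  0.12 ] p [454.1  10.3  19.5] rpy [3.1265 0.0243 3.0359] zaxis [ 0.0258  0.0125 -0.9996] t 13.6 gap 0.701 F [ 0.2  0.  -1.2]
turn 5.9 then dx 31.3 dy 181.9 dz -58.1
```

Call:
{"op": "servo_tool", "data": {
  "commands": [
    {"dx": 0, "dy": 0, "dz": -10, "turn": 0},
    {"dx": 0, "dy": 0, "dz": -20, "turn": 0},
    {"dx": 0, "dy": 0, "dz": -20, "turn": 0},
    {"dx": 0, "dy": 0, "dz": -10, "turn": 0},
    {"dx": 1, "dy": 15, "dz": 0, "turn": 0},
    {"dx": 2, "dy": 25, "dz": 0, "turn": 0},
    {"dx": 2.5, "dy": 35, "dz": 0, "turn": 0},
    {"dx": 2.5, "dy": 35, "dz": 0, "turn": 0},
    {"dx": 2.5, "dy": 35, "dz": 0, "turn": 0},
    {"dx": 2, "dy": 20, "dz": 0, "turn": 0}
  ]
}}

```text
time_s: 14.43
tool_pos: [457.4, 177.7, 84.5]
tool_rot: [3.127, 0.024, 3.027]
ft_force: [0.1, 0.1, -1.6]
finger_gap: 0.698
```

Call:
{"op": "servo_tool", "data": {
  "commands": [
    {"dx": 1, "dy": 10, "dz": 0, "turn": 0},
    {"dx": 0, "dy": 0, "dz": 0, "turn": 0},
    {"dx": 0, "dy": 0, "dz": 0, "turn": 0}
  ]
}}

```text
time_s: 14.68
tool_pos: [457.0, 191.9, 84.3]
tool_rot: [3.127, 0.024, 3.033]
ft_force: [-0.1, 1.4, -0.7]
finger_gap: 0.701
```

```bash
python3 -c "
from h import *
go(459.8,194,20,171.4)"
```

```text
q [ 0.396  0.259 -0.36   0.924  0.002  0.505] p [457.  191.9  84.3] rpy [3.1266 0.0236 3.0329] zaxis [ 0.0251  0.0124 -0.9996] t 14.68 gap 0.701 F [-0.1  1.4 -0.7]
turn 2.4 then dx -0.9 dy 1.5 dz 64.4
```

Call:
{"op": "servo_tool", "data": {
  "commands": [
    {"dx": 0, "dy": 1, "dz": 10, "turn": 0},
    {"dx": 0, "dy": 1, "dz": 15, "turn": 0},
    {"dx": 0, "dy": 0, "dz": 15, "turn": 0},
    {"dx": 0, "dy": 0, "dz": 10, "turn": 0},
    {"dx": 0, "dy": 0, "dz": 7, "turn": 0},
    {"dx": 0, "dy": 0, "dz": 0, "turn": 0},
    {"dx": 0, "dy": 0, "dz": 0, "turn": 0}
  ]
}}

```text
time_s: 15.27
tool_pos: [458.6, 187.3, 22.0]
tool_rot: [3.129, 0.023, 3.025]
ft_force: [-0.1, -0.6, -1.1]
finger_gap: 0.695
```

Call:
{"op": "servo_tool", "data": {
  "commands": [
    {"dx": 0, "dy": 0, "dz": 2, "turn": 0},
    {"dx": 0, "dy": 0, "dz": 0, "turn": 0},
    {"dx": 0, "dy": 0, "dz": 0, "turn": 0}
  ]
}}

```text
time_s: 15.52
tool_pos: [459.3, 186.5, 20.7]
tool_rot: [3.128, 0.024, 3.024]
ft_force: [1.1, -0.2, -0.5]
finger_gap: 0.699
```

Call:
{"op": "servo_tool", "data": {
  "commands": [
    {"dx": 0, "dy": 0, "dz": 1.5, "turn": 0},
    {"dx": 0, "dy": 0, "dz": 0, "turn": 0}
  ]
}}

```text
time_s: 15.68
tool_pos: [459.9, 186.7, 19.8]
tool_rot: [3.127, 0.025, 3.024]
ft_force: [0.4, -0.5, -0.6]
finger_gap: 0.7
```

Call:
{"op": "servo_tool", "data": {
  "commands": [
    {"dx": 0, "dy": 0, "dz": 0, "turn": 0},
    {"dx": 0, "dy": 0, "dz": 0, "turn": 0},
    {"dx": 0, "dy": 0, "dz": 0, "turn": 0},
    {"dx": 0, "dy": 0, "dz": 0, "turn": 0},
    {"dx": 0, "dy": 0, "dz": 0, "turn": 0},
    {"dx": 0, "dy": 0, "dz": 0, "turn": 0}
  ],
  "claw": -1
}}

```text
time_s: 16.18
tool_pos: [460.6, 187.3, 20.6]
tool_rot: [3.127, 0.026, 3.024]
ft_force: [0.4, 0.3, 0.5]
finger_gap: 1.002
```

Call:
{"op": "servo_tool", "data": {
  "commands": [
    {"dx": 0, "dy": 0, "dz": -15, "turn": 0},
    {"dx": 0, "dy": 0, "dz": -30, "turn": 0},
    {"dx": 0, "dy": 0, "dz": -35, "turn": 0},
    {"dx": 0, "dy": 0, "dz": -35, "turn": 0},
    {"dx": 0, "dy": 0, "dz": -35, "turn": 0},
    {"dx": 0, "dy": 0, "dz": -30, "turn": 0},
    {"dx": 0, "dy": 0, "dz": -15, "turn": 0},
    {"dx": 0, "dy": 0, "dz": 0, "turn": 0}
  ]
}}

```text
time_s: 16.85
tool_pos: [452.4, 183.9, 223.4]
tool_rot: [3.129, 0.022, 3.024]
ft_force: [0.3, -0.1, -0.2]
finger_gap: 0.999
```

```bash
python3 -c "
from h import *
go(456.5,-213,220,173);snap('wrist','w4.png')"
```

```text
q [ 0.386  0.167 -0.112  1.267  0.     0.503] p [452.4 183.9 223.4] rpy [3.1289 0.0222 3.0244] zaxis [ 0.0236  0.01   -0.9997] t 16.85 gap 0.999 F [ 0.3 -0.1 -0.2]
turn 0.3 then dx -52.4 dy -393.5 dz -0.5
```

View pics/w4.png

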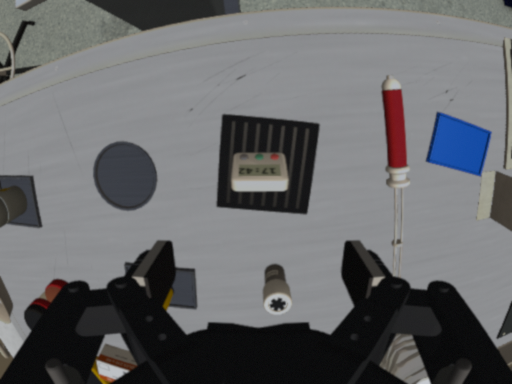

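Timer is standing on the mat, around pixel (260,171), and the round tray is empty. Next is the pot.

Call:
{"op": "servo_tool", "data": {
  "commands": [
    {"dx": -4.7, "dy": -35.8, "dz": 0, "turn": 0},
    {"dx": -4.7, "dy": -35.8, "dz": 0, "turn": 0},
    {"dx": -4.7, "dy": -35.8, "dz": 0, "turn": 0},
    {"dx": -4.7, "dy": -35.8, "dz": 0, "turn": 0},
    {"dx": -4.7, "dy": -35.8, "dz": 0, "turn": 0},
    {"dx": -4.7, "dy": -35.8, "dz": 0, "turn": 0},
    {"dx": -4.7, "dy": -35.8, "dz": 0, "turn": 0},
    {"dx": -4.7, "dy": -35.8, "dz": 0, "turn": 0},
    {"dx": -4.7, "dy": -35.8, "dz": 0, "turn": 0},
    {"dx": -4.7, "dy": -30, "dz": 0, "turn": 0}
  ]
}}

```text
time_s: 17.73
tool_pos: [453.5, -180.4, 205.1]
tool_rot: [3.128, 0.008, 3.036]
ft_force: [0.5, 0.9, 1.0]
finger_gap: 1.002
```

Call:
{"op": "servo_tool", "data": {
  "commands": [
    {"dx": -4.7, "dy": -15, "dz": 0, "turn": 0},
    {"dx": 0, "dy": 0, "dz": 0, "turn": 0},
    {"dx": 0, "dy": 0, "dz": 0, "turn": 0}
  ]
}}

```text
time_s: 17.98
tool_pos: [454.2, -202.0, 199.7]
tool_rot: [3.127, 0.002, 3.029]
ft_force: [-0.5, 0.6, -0.3]
finger_gap: 1.0
```

```bash
python3 - <<'E'
from h import *
go(456.5,-213,80,173);d=snap('wrist','w5.png')
cv2.imwrite('pics/w5c.png',cv2.resize(d['color'][90:250,170:350],None,fx=4,fy=4,interpolation=cv2.INTER_CUBIC))
E
```

```text
q [-0.428  0.217 -0.109  1.248  0.015 -0.315] p [ 454.2 -202.   199.7] rpy [3.1268e+00 1.8000e-03 3.0287e+00] zaxis [ 0.0035  0.0145 -0.9999] t 17.98 gap 1.0 F [-0.5  0.6 -0.3]
turn 0.5 then dx -3.5 dy -12.4 dz 119.6
```

View pics/w5c.png

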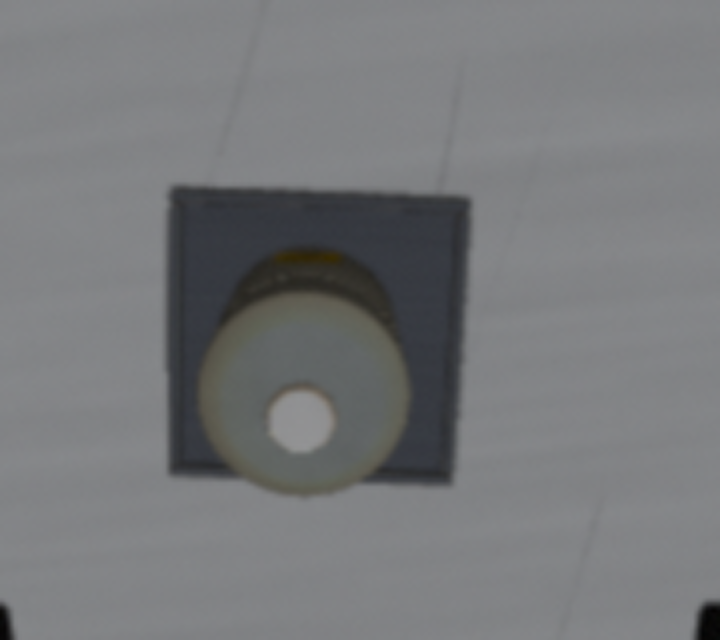

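```bash
python3 - <<'E'
from h import *
d=load('w5.png');g=lambda u,v,z:onz(d,170+u/4,90+v/4,z,True)
print('knob',g(302,420,96),'lid@80',g(305,393,80),'lid edges',g(198,393,78),g(410,393,78),'front base',g(312,248,4))
c=np.array([g(*p,9)[:2] for p in [(170,187),(470,198),(455,485),(170,476)]]);print(c,c.mean(0))
print([np.round(np.linalg.norm(c[i]-c[i-1]),1) for i in range(4)])
print(cv2.minAreaRect(c.astype(np.float32)))
E
```

```text
knob [ 456.9 -212.4   96. ] lid@80 [ 455.4 -211.9   80. ] lid edges [ 453.  -236.6   78. ] [ 458.9 -188.    78. ] front base [ 434. -209.    4.]
[[ 410.9 -246.4]
 [ 424.1 -163. ]
 [ 508.8 -175.2]
 [ 495.9 -259.4]] [ 459.925 -211.   ]
[np.float64(86.0), np.float64(84.4), np.float64(85.6), np.float64(85.2)]
((459.84991455078125, -210.7999725341797), (85.18245697021484, 86.01046752929688), 81.30449676513672)
```

Call:
{"op": "servo_tool", "data": {
  "commands": [
    {"dx": -1.7, "dy": -5, "dz": 15, "turn": 0},
    {"dx": -1.7, "dy": -5, "dz": 25, "turn": 0},
    {"dx": 0, "dy": 0, "dz": 25, "turn": 0},
    {"dx": 0, "dy": 0, "dz": 15, "turn": 0},
    {"dx": 0, "dy": 0, "dz": 0, "turn": 0},
    {"dx": 0, "dy": 0, "dz": 0, "turn": 0}
  ]
}}

```text
time_s: 18.53
tool_pos: [456.1, -204.8, 114.8]
tool_rot: [3.125, -0.0, 3.036]
ft_force: [0.5, 0.8, 0.2]
finger_gap: 1.001
```

```bash
python3 -c "
from h import *
go(457.5,-212.2,27,173)"
```

```text
q [-0.432  0.27  -0.26   1.045  0.015 -0.326] p [ 456.1 -204.8  114.8] rpy [ 3.1254 -0.      3.0358] zaxis [ 0.0017  0.0161 -0.9999] t 18.53 gap 1.001 F [0.5 0.8 0.2]
turn 0.9 then dx -2.3 dy -8.6 dz 87.7
```

Call:
{"op": "servo_tool", "data": {
  "commands": [
    {"dx": -1.2, "dy": -5, "dz": 0, "turn": 0},
    {"dx": -1.2, "dy": -5, "dz": 0, "turn": 0},
    {"dx": 0, "dy": 0, "dz": 0, "turn": 0}
  ]
}}

```text
time_s: 18.78
tool_pos: [458.5, -214.7, 116.8]
tool_rot: [3.126, 0.002, 3.038]
ft_force: [-0.4, -0.1, -0.1]
finger_gap: 0.996
```

Call:
{"op": "servo_tool", "data": {
  "commands": [
    {"dx": 0, "dy": 0, "dz": 12, "turn": 0},
    {"dx": 0, "dy": 0, "dz": 20, "turn": 0},
    {"dx": 0, "dy": 0, "dz": 20, "turn": 0},
    {"dx": 0, "dy": 0, "dz": 10, "turn": 0},
    {"dx": 0, "dy": 0, "dz": 0, "turn": 0}
  ]
}}

```text
time_s: 19.2
tool_pos: [463.0, -216.7, 57.9]
tool_rot: [3.129, 0.012, 3.037]
ft_force: [-0.7, 0.3, -0.7]
finger_gap: 1.0
```

```bash
python3 -c "
from h import *
go(457.5,-212.2,27,173)"
```

```text
q [-0.447  0.33  -0.334  0.9    0.015 -0.343] p [ 463.  -216.7   57.9] rpy [3.1294 0.0115 3.0372] zaxis [ 0.0127  0.011  -0.9999] t 19.2 gap 1.0 F [-0.7  0.3 -0.7]
turn 1.0 then dx 6.3 dy 3.4 dz 30.9
```

Call:
{"op": "servo_tool", "data": {
  "commands": [
    {"dx": 3, "dy": 1.5, "dz": 5, "turn": 0},
    {"dx": 3, "dy": 1.5, "dz": 8, "turn": 0},
    {"dx": 1, "dy": 0, "dz": 8, "turn": 0},
    {"dx": 0, "dy": 0, "dz": 5, "turn": 0},
    {"dx": 0, "dy": 0, "dz": 0, "turn": 0},
    {"dx": 0, "dy": 0, "dz": 0, "turn": 0}
  ]
}}

```text
time_s: 19.7
tool_pos: [457.7, -213.5, 32.6]
tool_rot: [3.131, 0.016, 3.037]
ft_force: [0.7, -0.7, 0.7]
finger_gap: 0.995
```

```bash
python3 - <<'E'
from h import *
go(457.5,-212.2,27,173);d=snap('wrist','w6.png')
s=snap('scene','s6.png')
v=np.zeros((384,800,3),np.uint8);v[:,:512]=d['color'];v[:288,512:]=cv2.resize(s['color'][210:345,240:375],(288,288),interpolation=cv2.INTER_CUBIC);cv2.imwrite('pics/v6.png',v)
E
```

```text
q [-0.446  0.343 -0.389  0.828  0.015 -0.341] p [ 457.7 -213.5   32.6] rpy [3.1308 0.0155 3.0367] zaxis [ 0.0166  0.0091 -0.9998] t 19.7 gap 0.995 F [ 0.7 -0.7  0.7]
turn 1.0 then dx 0.5 dy 1.2 dz 5.6
```

View pics/v6.png

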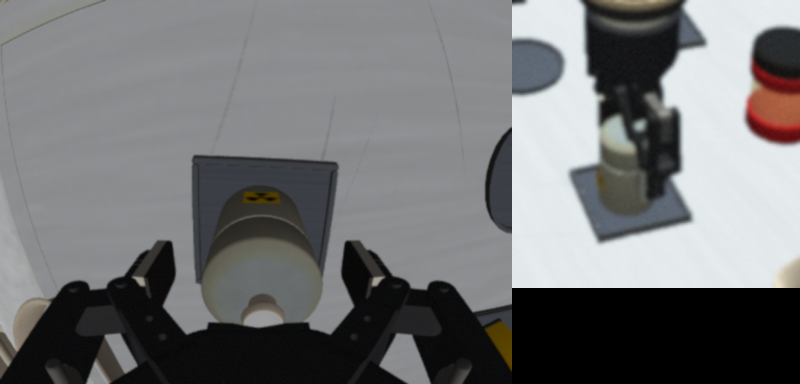

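The pot is centred between the open fingers and the knob clears the palm. I'll lower a little and grip.

Call:
{"op": "servo_tool", "data": {
  "commands": [
    {"dx": 0.5, "dy": 1, "dz": 3.5, "turn": 0},
    {"dx": 0, "dy": 0, "dz": 0, "turn": 0},
    {"dx": 0, "dy": 0, "dz": 0, "turn": 0}
  ]
}}

```text
time_s: 20.05
tool_pos: [458.1, -212.6, 29.6]
tool_rot: [3.131, 0.017, 3.037]
ft_force: [-0.2, 0.8, -0.0]
finger_gap: 1.003
```

Call:
{"op": "servo_tool", "data": {
  "commands": [
    {"dx": 0, "dy": 0, "dz": 0, "turn": 0},
    {"dx": 0, "dy": 0, "dz": 0, "turn": 0},
    {"dx": 0, "dy": 0, "dz": 0, "turn": 0},
    {"dx": 0, "dy": 0, "dz": 0, "turn": 0},
    {"dx": 0, "dy": 0, "dz": 0, "turn": 0},
    {"dx": 0, "dy": 0, "dz": 0, "turn": 0},
    {"dx": 0, "dy": 0, "dz": 0, "turn": 0},
    {"dx": 0, "dy": 0, "dz": 0, "turn": 0},
    {"dx": 0, "dy": 0, "dz": 0, "turn": 0},
    {"dx": 0, "dy": 0, "dz": 0, "turn": 0}
  ],
  "claw": 1,
  "newtons": 80
}}

```text
time_s: 20.88
tool_pos: [458.3, -212.6, 30.2]
tool_rot: [3.131, 0.017, 3.037]
ft_force: [-0.0, 1.0, 0.6]
finger_gap: 0.563
```

```bash
python3 -c "
from h import *
go(449,6.8,80,174)"
```

```text
q [-0.444  0.344 -0.394  0.819  0.016 -0.339] p [ 458.3 -212.6   30.2] rpy [3.1313 0.0174 3.0369] zaxis [ 0.0184  0.0084 -0.9998] t 20.88 gap 0.563 F [-0.   1.   0.6]
turn -0.0 then dx 31.3 dy 217.7 dz -48.1
```

Call:
{"op": "servo_tool", "data": {
  "commands": [
    {"dx": 0, "dy": 0, "dz": -8, "turn": 0},
    {"dx": 0, "dy": 0, "dz": -8, "turn": 0},
    {"dx": 0, "dy": 0, "dz": 0, "turn": 0},
    {"dx": 0, "dy": 0, "dz": 0, "turn": 0}
  ]
}}

```text
time_s: 21.22
tool_pos: [456.5, -212.1, 46.7]
tool_rot: [3.13, 0.014, 3.037]
ft_force: [-0.7, 0.5, -7.9]
finger_gap: 0.559
```

```bash
python3 - <<'E'
from h import *
go(449,6.8,80,174)
d=snap('wrist','w7.png')
s=snap('scene','s7.png')
v=np.zeros((384,800,3),np.uint8);v[:,:512]=d['color'];v[:288,512:]=cv2.resize(s['color'][210:345,240:375],(288,288),interpolation=cv2.INTER_CUBIC);cv2.imwrite('pics/v7.png',v)
E
```

```text
q [-0.445  0.326 -0.373  0.863  0.015 -0.34 ] p [ 456.5 -212.1   46.7] rpy [3.1302 0.014  3.0368] zaxis [ 0.0151  0.0099 -0.9998] t 21.22 gap 0.559 F [-0.7  0.5 -7.9]
turn -0.0 then dx 29.9 dy 217.3 dz -31.3
```

View pics/v7.png

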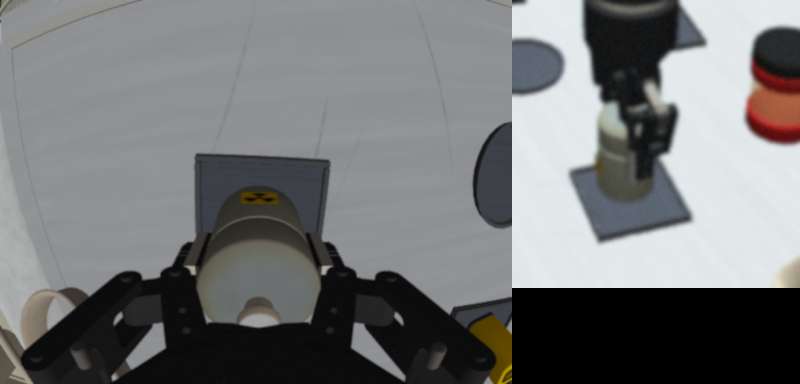

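Call:
{"op": "servo_tool", "data": {
  "commands": [
    {"dx": 0, "dy": 0, "dz": -10, "turn": 0},
    {"dx": 1, "dy": 5, "dz": -10, "turn": 0},
    {"dx": 2.5, "dy": 15, "dz": 0, "turn": 0},
    {"dx": 4, "dy": 28, "dz": 0, "turn": 0},
    {"dx": 4, "dy": 30, "dz": 0, "turn": 0},
    {"dx": 4, "dy": 30, "dz": 0, "turn": 0},
    {"dx": 4, "dy": 30, "dz": 0, "turn": 0},
    {"dx": 4, "dy": 30, "dz": 0, "turn": 0},
    {"dx": 3, "dy": 20, "dz": 0, "turn": 0},
    {"dx": 1, "dy": 10, "dz": 0, "turn": 0}
  ]
}}

```text
time_s: 22.15
tool_pos: [449.8, -4.9, 76.8]
tool_rot: [3.13, 0.019, 3.031]
ft_force: [-0.1, 0.7, -8.2]
finger_gap: 0.563
```

Call:
{"op": "servo_tool", "data": {
  "commands": [
    {"dx": 0, "dy": 0, "dz": 0, "turn": 0},
    {"dx": 0, "dy": 0, "dz": 0, "turn": 0}
  ]
}}

```text
time_s: 22.32
tool_pos: [449.7, -1.9, 78.6]
tool_rot: [3.129, 0.02, 3.035]
ft_force: [0.1, -1.0, -9.0]
finger_gap: 0.563
```

```bash
python3 -c "
from h import *
go(449.4,6.6,31,174)"
```

```text
q [-0.012  0.183 -0.475  0.892  0.01   0.095] p [449.7  -1.9  78.6] rpy [3.1292 0.0204 3.0349] zaxis [ 0.0216  0.0102 -0.9997] t 22.32 gap 0.563 F [ 0.1 -1.  -9. ]
turn -0.1 then dx 2.2 dy 7.8 dz 47.6
```

Call:
{"op": "servo_tool", "data": {
  "commands": [
    {"dx": 0, "dy": 3, "dz": 8, "turn": 0},
    {"dx": 1, "dy": 4, "dz": 12, "turn": 0},
    {"dx": 1, "dy": 2, "dz": 10, "turn": 0},
    {"dx": 1, "dy": 0, "dz": 5, "turn": 0},
    {"dx": 0, "dy": 0, "dz": 0, "turn": 0},
    {"dx": 0, "dy": 0, "dz": 0, "turn": 0}
  ]
}}

```text
time_s: 22.82
tool_pos: [449.2, 5.6, 42.5]
tool_rot: [3.13, 0.022, 3.031]
ft_force: [0.1, 0.1, -8.8]
finger_gap: 0.564
```

```bash
python3 -c "
from h import *
go(449.4,6.6,31,174)"
```

```text
q [ 0.006  0.22  -0.532  0.795  0.009  0.117] p [449.2   5.6  42.5] rpy [3.1296 0.0224 3.0309] zaxis [ 0.0236  0.0094 -0.9997] t 22.82 gap 0.564 F [ 0.1  0.1 -8.8]
turn -0.3 then dx 0.1 dy 0.9 dz 11.5
```

Call:
{"op": "servo_tool", "data": {
  "commands": [
    {"dx": 0.5, "dy": 0.7, "dz": 4, "turn": 0},
    {"dx": 0, "dy": 0, "dz": 4, "turn": 0},
    {"dx": 0, "dy": 0, "dz": 1, "turn": 0},
    {"dx": 0, "dy": 0, "dz": 0, "turn": 0}
  ]
}}

```text
time_s: 23.15
tool_pos: [449.7, 5.5, 33.5]
tool_rot: [3.13, 0.024, 3.029]
ft_force: [0.3, 0.1, -8.4]
finger_gap: 0.561
```

Call:
{"op": "servo_tool", "data": {
  "commands": [
    {"dx": 0.3, "dy": 0.3, "dz": 1.5, "turn": 0},
    {"dx": 0, "dy": 0, "dz": 0, "turn": 0}
  ]
}}

```text
time_s: 23.32
tool_pos: [449.7, 5.8, 32.1]
tool_rot: [3.13, 0.024, 3.029]
ft_force: [-0.2, -0.2, -8.8]
finger_gap: 0.563
```

Call:
{"op": "servo_tool", "data": {
  "commands": [
    {"dx": 0.3, "dy": 0.5, "dz": 1.5, "turn": 0},
    {"dx": 0, "dy": 0, "dz": 0, "turn": 0}
  ]
}}

```text
time_s: 23.48
tool_pos: [449.6, 6.4, 30.6]
tool_rot: [3.13, 0.024, 3.029]
ft_force: [-0.4, 0.1, -8.3]
finger_gap: 0.567
```

Call:
{"op": "servo_tool", "data": {
  "commands": [
    {"dx": 0.3, "dy": 0.3, "dz": 1, "turn": 0},
    {"dx": 0, "dy": 0, "dz": 0, "turn": 0}
  ]
}}

```text
time_s: 23.65
tool_pos: [450.2, 6.6, 30.4]
tool_rot: [3.13, 0.026, 3.029]
ft_force: [-0.4, -0.4, -7.8]
finger_gap: 0.562
```

Call:
{"op": "servo_tool", "data": {
  "commands": [
    {"dx": 0.6, "dy": 0, "dz": 1.2, "turn": 0},
    {"dx": 0, "dy": 0, "dz": 0, "turn": 0}
  ]
}}

```text
time_s: 23.82
tool_pos: [450.9, 6.6, 30.5]
tool_rot: [3.13, 0.029, 3.029]
ft_force: [0.2, 0.3, -8.4]
finger_gap: 0.565
```

Call:
{"op": "servo_tool", "data": {
  "commands": [
    {"dx": 0.3, "dy": 0, "dz": 0.8, "turn": 0},
    {"dx": 0, "dy": 0, "dz": 0, "turn": 0}
  ]
}}

```text
time_s: 23.98
tool_pos: [451.3, 6.6, 30.4]
tool_rot: [3.13, 0.031, 3.029]
ft_force: [-3.0, 0.4, -3.3]
finger_gap: 0.565
```

Call:
{"op": "servo_tool", "data": {
  "commands": [
    {"dx": 0, "dy": 0, "dz": 0, "turn": 0},
    {"dx": 0, "dy": 0, "dz": 0, "turn": 0},
    {"dx": 0, "dy": 0, "dz": 0, "turn": 0},
    {"dx": 0, "dy": 0, "dz": 0, "turn": 0},
    {"dx": 0, "dy": 0, "dz": 0, "turn": 0},
    {"dx": 0, "dy": 0, "dz": 0, "turn": 0},
    {"dx": 0, "dy": 0, "dz": 0, "turn": 0}
  ],
  "claw": -1
}}

```text
time_s: 24.57
tool_pos: [453.0, 6.8, 31.1]
tool_rot: [3.129, 0.034, 3.029]
ft_force: [0.4, -0.3, -1.4]
finger_gap: 1.002
```

Call:
{"op": "servo_tool", "data": {
  "commands": [
    {"dx": 0, "dy": 0, "dz": -10, "turn": 0},
    {"dx": 0, "dy": 0, "dz": -25, "turn": 0},
    {"dx": 0, "dy": 0, "dz": -35, "turn": 0},
    {"dx": 0, "dy": 0, "dz": -35, "turn": 0},
    {"dx": 0, "dy": 0, "dz": -35, "turn": 0},
    {"dx": 0, "dy": 0, "dz": -35, "turn": 0},
    {"dx": 0, "dy": 0, "dz": -20, "turn": 0},
    {"dx": 0, "dy": 0, "dz": 0, "turn": 0},
    {"dx": 0, "dy": 0, "dz": 0, "turn": 0}
  ]
}}

```text
time_s: 25.32
tool_pos: [443.6, 5.1, 234.4]
tool_rot: [3.13, 0.031, 3.029]
ft_force: [-0.1, -0.4, -0.7]
finger_gap: 0.997
```

```bash
python3 - <<'E'
from h import *
go(590,15,225,171);d=snap('wrist','w8.png')
cv2.imwrite('pics/w8c.png',cv2.resize(d['color'][80:320,160:400],None,fx=2.5,fy=2.5,interpolation=cv2.INTER_CUBIC))
E
```

```text
q [ 0.006  0.067 -0.199  1.273  0.008  0.118] p [443.6   5.1 234.4] rpy [3.1296 0.031  3.0293] zaxis [ 0.0321  0.0084 -0.9994] t 25.32 gap 0.997 F [-0.1 -0.4 -0.7]
turn 2.6 then dx -142.7 dy 32.5 dz 14.1
```

View pics/w8c.png

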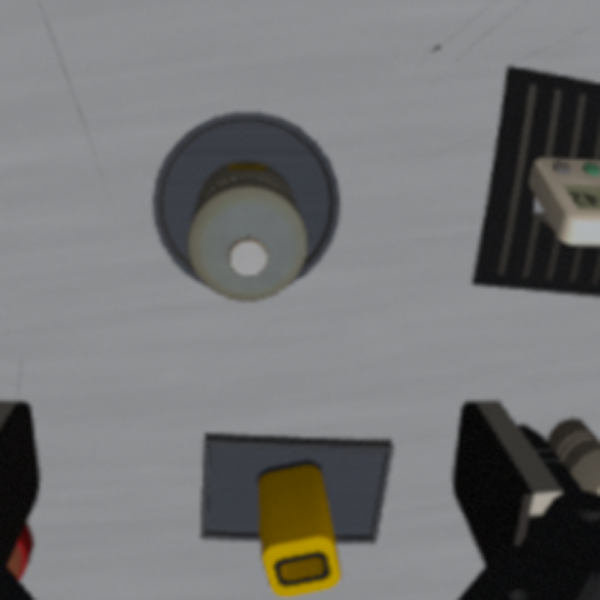

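```bash
python3 - <<'E'
from h import *
d=load('w8.png');g=lambda u,v,z:onz(d,160+u/2.5,80+v/2.5,z,True)
print('knob',g(248,257,96),'base front',g(249,163,5))
a=[g(*p,9)[:2] for p in [(154,205),(339,200),(246,111),(166,158),(325,150),(300,285)]]
print('tray pts',a); 
A=np.array(a);M=np.c_[2*A,np.ones(6)];s=np.linalg.lstsq(M,(A**2).sum(1),rcond=None)[0];print('centre',s[:2],np.sqrt(s[2]+s[0]**2+s[1]**2))
c=np.array([g(*p,9)[:2] for p in [(205,434),(392,441),(377,542),(201,537)]],np.float32);print(c,c.mean(0),cv2.minAreaRect(c))
t=np.array([g(*p,79)[:2] for p in [(265,545),(333,535),(340,582),(274,595)]],np.float32);print('ytop',t,t.mean(0),cv2.minAreaRect(t))
print('y base front corners',g(260,475,5),g(318,465,5))
E
```

```text
knob [450.1   6.5  96. ] base front [428.1  11.    5. ]
tray pts [array([443. , -38.9]), array([451.2,  54. ]), array([401.5,  12.4]), array([420. , -29.6]), array([425.1,  49.2]), array([493.9,  30.2])]
centre [450.15777993   7.79182916] 47.99676073882854
[[576.  -30.6]
 [594.7  75.2]
 [668.3  64.4]
 [649.  -43.3]] [622.     16.425] ((622.1500854492188, 16.899986267089844), (109.6148681640625, 74.3563461303711), 79.9765625)
ytop [[603.9  -2. ]
 [602.4  32.2]
 [634.8  34.2]
 [638.9  -0.7]] [620.     15.925] ((620.6373901367188, 16.03891944885254), (35.023345947265625, 35.04613494873047), 2.5113630294799805)
y base front corners [609.9  -2.8   5. ] [607.4  31.6   5. ]
```

Pot is at (450.1, 6.5) and the round tray centre at (450.2, 7.8), so it is well centred. Now the holder.

Call:
{"op": "servo_tool", "data": {
  "commands": [
    {"dx": 0, "dy": 0, "dz": 0, "turn": -5},
    {"dx": 0, "dy": 0, "dz": 0, "turn": -5},
    {"dx": -15, "dy": 0, "dz": 5, "turn": 0},
    {"dx": -30, "dy": -2.4, "dz": 5, "turn": 0},
    {"dx": -35, "dy": -2.4, "dz": 5, "turn": 0},
    {"dx": -35, "dy": -2.4, "dz": 5, "turn": 0},
    {"dx": -30, "dy": -2.4, "dz": 5, "turn": 0},
    {"dx": -20, "dy": -2.4, "dz": 0, "turn": 0},
    {"dx": 0, "dy": 0, "dz": 0, "turn": 0},
    {"dx": 0, "dy": 0, "dz": 0, "turn": 0}
  ]
}}

```text
time_s: 26.2
tool_pos: [610.7, 5.1, 196.1]
tool_rot: [3.134, 0.013, -3.07]
ft_force: [-0.6, 0.1, 0.7]
finger_gap: 1.001
```

```bash
python3 - <<'E'
from h import *
go(623,16,100,183.5);d=snap('wrist','w9.png');im=d['color'];h=cv2.cvtColor(im,cv2.COLOR_BGR2HSV)
m=cv2.inRange(h,(18,120,60),(32,255,255));m=cv2.morphologyEx(m,cv2.MORPH_CLOSE,np.ones((5,5)))
cs=cv2.findContours(m,cv2.RETR_EXTERNAL,cv2.CHAIN_APPROX_NONE)[0]
for c in cs:
    if cv2.contourArea(c)>300:
        print(cv2.boundingRect(c),cv2.contourArea(c)); 
cv2.imwrite('pics/w9c.png',np.hstack([cv2.resize(im[120:320,160:360],None,fx=2,fy=2,interpolation=cv2.INTER_CUBIC)]*1+[cv2.resize(snap('top','t9.png')['color'][130:250,205:400],(650,400),interpolation=cv2.INTER_CUBIC)[:,:400]]))
E
```

```text
q [ 0.004  0.441  0.195  1.311  0.008 -0.068] p [610.7   5.1 196.1] rpy [ 3.1341  0.0134 -3.07  ] zaxis [ 0.0128  0.0084 -0.9999] t 26.2 gap 1.001 F [-0.6  0.1  0.7]
turn 0.6 then dx -11.7 dy 9.4 dz 96.3
(247, 164, 42, 53) 1935.5
```

View pics/w9c.png

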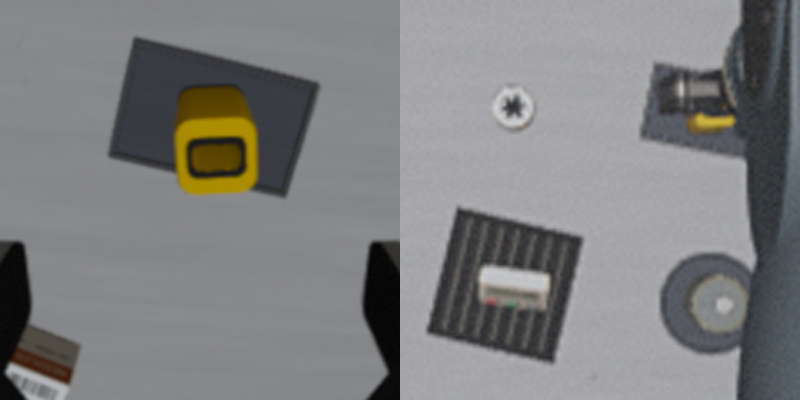

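```bash
python3 - <<'E'
from h import *
d=load('w9.png');g=lambda u,v,z:onz(d,160+u/2,120+v/2,z,True)
c=np.array([g(*p,9)[:2] for p in [(134,38),(320,83),(286,197),(108,156)]],np.float32);print(c,cv2.minAreaRect(c))
t=np.array([g(*p,79)[:2] for p in [(176,120),(253,116),(258,191),(180,195)]],np.float32);print(t,t.mean(0),cv2.minAreaRect(t))
print(g(181,88,5),g(247,86,5))
go(624,16,100,184)
E
```

```text
[[579.7 -31. ]
 [597.6  75.6]
 [668.3  63.9]
 [649.5 -43.2]] ((623.6448364257812, 16.512081146240234), (108.73750305175781, 71.65866088867188), 80.08570098876953)
[[ 6.065e+02 -4.200e+00]
 [ 6.023e+02  3.020e+01]
 [ 6.382e+02  3.610e+01]
 [ 6.426e+02 -2.000e-01]] [622.4       15.474999] ((622.3574829101562, 15.763046264648438), (36.349117279052734, 36.56568908691406), 6.911170482635498)
[607.2  -3.2   5. ] [603.4  34.3   5. ]
q [ 0.004  0.439  0.193  1.312  0.008 -0.067] p [609.9   5.1 196.9] rpy [ 3.1342  0.014  -3.07  ] zaxis [ 0.0134  0.0084 -0.9999] t 26.3 gap 0.999 F [-0.1 -0.5  0.4]
turn 0.1 then dx -13.4 dy 9.1 dz 97.2
```

Call:
{"op": "servo_tool", "data": {
  "commands": [
    {"dx": -6.5, "dy": 5, "dz": 5, "turn": -1.3},
    {"dx": -6.5, "dy": 5, "dz": 20, "turn": -1.3},
    {"dx": 0, "dy": 0, "dz": 30, "turn": 0},
    {"dx": 0, "dy": 0, "dz": 25, "turn": 0},
    {"dx": 0, "dy": 0, "dz": 10, "turn": 0},
    {"dx": 0, "dy": 0, "dz": 0, "turn": 0},
    {"dx": 0, "dy": 0, "dz": 0, "turn": 0}
  ]
}}

```text
time_s: 26.88
tool_pos: [621.3, 19.8, 105.6]
tool_rot: [3.135, 0.019, -3.014]
ft_force: [0.8, 0.6, -0.0]
finger_gap: 1.0
```

```bash
python3 - <<'E'
from h import *
go(623.3,15.7,25,186.3)
E
```

```text
q [ 0.028  0.494  0.046  1.105  0.009 -0.1  ] p [621.3  19.8 105.6] rpy [ 3.1349  0.0187 -3.0143] zaxis [ 0.0177  0.009  -0.9998] t 26.88 gap 1.0 F [ 0.8  0.6 -0. ]
turn 1.0 then dx 0.0 dy -4.9 dz 80.6
```

Call:
{"op": "servo_tool", "data": {
  "commands": [
    {"dx": 0, "dy": -2.5, "dz": 10, "turn": 0.7},
    {"dx": 0, "dy": -2, "dz": 18, "turn": 0},
    {"dx": 0, "dy": 0, "dz": 20, "turn": 0},
    {"dx": 0, "dy": 0, "dz": 15, "turn": 0},
    {"dx": 0, "dy": 0, "dz": 7, "turn": 0},
    {"dx": 0, "dy": 0, "dz": 0, "turn": 0},
    {"dx": 0, "dy": 0, "dz": 0, "turn": 0}
  ]
}}

```text
time_s: 27.47
tool_pos: [626.7, 15.8, 38.2]
tool_rot: [3.136, 0.029, -3.028]
ft_force: [0.0, 0.7, -0.3]
finger_gap: 0.999
```

```bash
python3 - <<'E'
from h import *
go(623.3,15.7,25,186.3)
E
```

```text
q [ 0.021  0.544 -0.053  0.946  0.009 -0.092] p [626.7  15.8  38.2] rpy [ 3.1356  0.0291 -3.0283] zaxis [ 0.0282  0.0092 -0.9996] t 27.47 gap 0.999 F [ 0.   0.7 -0.3]
turn 0.2 then dx 3.8 dy 0.2 dz 13.0
```

Call:
{"op": "servo_tool", "data": {
  "commands": [
    {"dx": 2, "dy": 0, "dz": 5, "turn": 0},
    {"dx": 2, "dy": 0, "dz": 5, "turn": 0},
    {"dx": 0, "dy": 0, "dz": 0, "turn": 0},
    {"dx": 0, "dy": 0, "dz": 0, "turn": 0}
  ]
}}

```text
time_s: 27.8
tool_pos: [624.4, 15.3, 30.1]
tool_rot: [3.136, 0.033, -3.029]
ft_force: [-0.7, 0.0, 0.4]
finger_gap: 1.0
```

Call:
{"op": "servo_tool", "data": {
  "commands": [
    {"dx": 0, "dy": 0, "dz": 0, "turn": 0},
    {"dx": 0, "dy": 0, "dz": 0, "turn": 0},
    {"dx": 0, "dy": 0, "dz": 0, "turn": 0},
    {"dx": 0, "dy": 0, "dz": 0, "turn": 0},
    {"dx": 0, "dy": 0, "dz": 0, "turn": 0},
    {"dx": 0, "dy": 0, "dz": 0, "turn": 0},
    {"dx": 0, "dy": 0, "dz": 0, "turn": 0},
    {"dx": 0, "dy": 0, "dz": 0, "turn": 0},
    {"dx": 0, "dy": 0, "dz": 0, "turn": 0},
    {"dx": 0, "dy": 0, "dz": 0, "turn": 0}
  ],
  "claw": 1,
  "newtons": 35
}}

```text
time_s: 28.63
tool_pos: [625.1, 15.3, 31.3]
tool_rot: [3.136, 0.035, -3.029]
ft_force: [-0.5, 0.6, -0.5]
finger_gap: 0.442
```

Call:
{"op": "servo_tool", "data": {
  "commands": [
    {"dx": 0, "dy": 0, "dz": -10, "turn": 0},
    {"dx": 0, "dy": 0, "dz": -20, "turn": 0},
    {"dx": 0, "dy": 0, "dz": -30, "turn": 0},
    {"dx": 0, "dy": 0, "dz": -30, "turn": 0},
    {"dx": 0, "dy": 0, "dz": -25, "turn": 0},
    {"dx": 0, "dy": 0, "dz": -15, "turn": 0},
    {"dx": 0, "dy": 0, "dz": 0, "turn": 0},
    {"dx": 0, "dy": 0, "dz": 0, "turn": 0}
  ]
}}

```text
time_s: 29.3
tool_pos: [618.2, 14.1, 169.6]
tool_rot: [3.136, 0.032, -3.029]
ft_force: [0.6, 0.1, -2.9]
finger_gap: 0.442
```

```bash
python3 - <<'E'
from h import *
go(460,-210.9,100,172)
E
```

```text
q [ 0.018  0.446  0.135  1.229  0.009 -0.095] p [618.2  14.1 169.6] rpy [ 3.1358  0.0318 -3.0285] zaxis [ 0.0309  0.0093 -0.9995] t 29.3 gap 0.442 F [ 0.6  0.1 -2.9]
turn 14.5 then dx 127.3 dy -245.7 dz 62.6
```

Call:
{"op": "servo_tool", "data": {
  "commands": [
    {"dx": 0, "dy": 0, "dz": 0, "turn": 5},
    {"dx": 0, "dy": 0, "dz": 0, "turn": 5},
    {"dx": 0, "dy": 0, "dz": 0, "turn": 5},
    {"dx": 10, "dy": -18, "dz": 0, "turn": 0},
    {"dx": 17, "dy": -32, "dz": 0, "turn": 0},
    {"dx": 18, "dy": -35, "dz": 0, "turn": 0},
    {"dx": 18, "dy": -35, "dz": 0, "turn": 0},
    {"dx": 18, "dy": -35, "dz": 5, "turn": 0},
    {"dx": 18, "dy": -35, "dz": 10, "turn": 0},
    {"dx": 15, "dy": -30, "dz": 15, "turn": 0}
  ]
}}

```text
time_s: 30.13
tool_pos: [465.2, -185.1, 123.6]
tool_rot: [3.127, 0.021, 2.989]
ft_force: [1.0, -1.1, -1.7]
finger_gap: 0.438
```

Call:
{"op": "servo_tool", "data": {
  "commands": [
    {"dx": 8, "dy": -10, "dz": 10, "turn": 0},
    {"dx": 0, "dy": 0, "dz": 0, "turn": 0},
    {"dx": 0, "dy": 0, "dz": 0, "turn": 0}
  ]
}}

```text
time_s: 30.38
tool_pos: [448.2, -197.2, 107.7]
tool_rot: [3.126, 0.012, 2.982]
ft_force: [0.5, 0.3, -1.4]
finger_gap: 0.441
```

```bash
python3 - <<'E'
from h import *
go(460,-210.9,60,171.5)
E
```

```text
q [-0.426  0.244 -0.314  1.004  0.018 -0.267] p [ 448.2 -197.2  107.7] rpy [3.1258 0.0124 2.9818] zaxis [ 0.0148  0.0136 -0.9998] t 30.38 gap 0.441 F [ 0.5  0.3 -1.4]
turn -0.7 then dx -13.1 dy -12.6 dz 47.7
```

Call:
{"op": "servo_tool", "data": {
  "commands": [
    {"dx": -6, "dy": -6, "dz": 0, "turn": 0},
    {"dx": -6, "dy": -6, "dz": 5, "turn": 0},
    {"dx": -1, "dy": 0, "dz": 15, "turn": 0},
    {"dx": 0, "dy": 0, "dz": 15, "turn": 0},
    {"dx": 0, "dy": 0, "dz": 10, "turn": 0},
    {"dx": 0, "dy": 0, "dz": 0, "turn": 0},
    {"dx": 0, "dy": 0, "dz": 0, "turn": 0}
  ]
}}

```text
time_s: 30.97
tool_pos: [468.9, -210.2, 61.2]
tool_rot: [3.126, 0.017, 2.989]
ft_force: [0.1, -0.2, -1.5]
finger_gap: 0.439
```

```bash
python3 - <<'E'
from h import *
go(461,-210.9,32,171.5)
E
```

```text
q [-0.433  0.328 -0.328  0.903  0.019 -0.281] p [ 468.9 -210.2   61.2] rpy [3.1263 0.0169 2.9889] zaxis [ 0.019   0.0125 -0.9997] t 30.97 gap 0.439 F [ 0.1 -0.2 -1.5]
turn -0.3 then dx 8.2 dy -2.3 dz 29.0
```

Call:
{"op": "servo_tool", "data": {
  "commands": [
    {"dx": 4, "dy": -1, "dz": 3, "turn": 0},
    {"dx": 4, "dy": -1, "dz": 6, "turn": 0},
    {"dx": 0, "dy": 0, "dz": 6, "turn": 0},
    {"dx": 0, "dy": 0, "dz": 4, "turn": 0},
    {"dx": 0, "dy": 0, "dz": 0, "turn": 0},
    {"dx": 0, "dy": 0, "dz": 0, "turn": 0}
  ]
}}

```text
time_s: 31.47
tool_pos: [462.6, -211.0, 41.9]
tool_rot: [3.127, 0.02, 2.991]
ft_force: [0.9, 0.3, -0.8]
finger_gap: 0.44
```

```bash
python3 - <<'E'
from h import *
go(461,-210.9,32,171.5);snap('wrist','w10.png')
E
```

```text
q [-0.44   0.335 -0.373  0.848  0.019 -0.289] p [ 462.6 -211.    41.9] rpy [3.1271 0.0198 2.9906] zaxis [ 0.0217  0.0113 -0.9997] t 31.47 gap 0.44 F [ 0.9  0.3 -0.8]
turn -0.2 then dx 1.8 dy -0.3 dz 9.9
```

Call:
{"op": "servo_tool", "data": {
  "commands": [
    {"dx": 0.9, "dy": 0, "dz": 3, "turn": 0},
    {"dx": 0.9, "dy": 0, "dz": 4, "turn": 0},
    {"dx": 0, "dy": 0, "dz": 2, "turn": 0},
    {"dx": 0, "dy": 0, "dz": 0, "turn": 0},
    {"dx": 0, "dy": 0, "dz": 0, "turn": 0}
  ]
}}

```text
time_s: 31.93
tool_pos: [461.2, -210.7, 32.5]
tool_rot: [3.127, 0.021, 2.991]
ft_force: [0.4, -0.5, -1.1]
finger_gap: 0.439
```

Call:
{"op": "servo_tool", "data": {
  "commands": [
    {"dx": 0.2, "dy": 0, "dz": 1.2, "turn": 0},
    {"dx": 0, "dy": 0, "dz": 0, "turn": 0}
  ]
}}

```text
time_s: 32.1
tool_pos: [461.3, -210.8, 31.6]
tool_rot: [3.127, 0.021, 2.99]
ft_force: [-0.8, 0.8, -0.5]
finger_gap: 0.437
```

Call:
{"op": "servo_tool", "data": {
  "commands": [
    {"dx": 0.3, "dy": 0, "dz": 0.8, "turn": 0},
    {"dx": 0, "dy": 0, "dz": 0, "turn": 0}
  ]
}}

```text
time_s: 32.27
tool_pos: [461.5, -210.9, 31.6]
tool_rot: [3.128, 0.022, 2.991]
ft_force: [0.2, 1.0, -1.9]
finger_gap: 0.439
```

Call:
{"op": "servo_tool", "data": {
  "commands": [
    {"dx": 0, "dy": 0, "dz": 0, "turn": 0},
    {"dx": 0, "dy": 0, "dz": 0, "turn": 0},
    {"dx": 0, "dy": 0, "dz": 0, "turn": 0},
    {"dx": 0, "dy": 0, "dz": 0, "turn": 0},
    {"dx": 0, "dy": 0, "dz": 0, "turn": 0},
    {"dx": 0, "dy": 0, "dz": 0, "turn": 0},
    {"dx": 0, "dy": 0, "dz": 0, "turn": 0}
  ],
  "claw": -1
}}

```text
time_s: 32.85
tool_pos: [462.0, -211.1, 31.8]
tool_rot: [3.128, 0.023, 2.991]
ft_force: [-0.3, -0.6, -0.2]
finger_gap: 1.001
```

Call:
{"op": "servo_tool", "data": {
  "commands": [
    {"dx": 0, "dy": 0, "dz": -10, "turn": 0},
    {"dx": 0, "dy": 0, "dz": -25, "turn": 0},
    {"dx": 0, "dy": 0, "dz": -35, "turn": 0},
    {"dx": 0, "dy": 0, "dz": -35, "turn": 0},
    {"dx": 0, "dy": 0, "dz": -35, "turn": 0},
    {"dx": 0, "dy": 0, "dz": -25, "turn": 0},
    {"dx": 0, "dy": 0, "dz": -10, "turn": 0},
    {"dx": 0, "dy": 0, "dz": 0, "turn": 0},
    {"dx": 0, "dy": 0, "dz": 0, "turn": 0}
  ]
}}

```text
time_s: 33.6
tool_pos: [455.1, -211.9, 219.9]
tool_rot: [3.128, 0.023, 2.991]
ft_force: [0.5, 0.0, -0.6]
finger_gap: 1.001
```

```bash
cat > yel.py <<'E'
from h import *
import sys
d=snap('wrist',sys.argv[1]);h=cv2.cvtColor(d['color'],cv2.COLOR_BGR2HSV)
m=cv2.inRange(h,(18,120,60),(32,255,255))
cs=[c for c in cv2.findContours(m,cv2.RETR_EXTERNAL,cv2.CHAIN_APPROX_NONE)[0] if cv2.contourArea(c)>300]
c=max(cs,key=cv2.contourArea);print(cv2.boundingRect(c))
# bright top face
mb=cv2.inRange(h,(18,120,165),(32,255,255));c2=max(cv2.findContours(mb,cv2.RETR_EXTERNAL,cv2.CHAIN_APPROX_NONE)[0],key=cv2.contourArea)
P=np.array([onz(d,*map(float,p[0]),79,True)[:2] for p in c2],np.float32);print('top',cv2.minAreaRect(P))
g=cv2.inRange(h,(0,0,0),(180,255,110));x,y,w,hh=cv2.boundingRect(c);k=np.zeros_like(g);k[max(0,y-35):y+hh+25,max(0,x-35):x+w+35]=255
g=(g|m)&k;c3=max(cv2.findContours(g,cv2.RETR_EXTERNAL,cv2.CHAIN_APPROX_NONE)[0],key=cv2.contourArea)
P=np.array([onz(d,*map(float,p[0]),8,True)[:2] for p in c3],np.float32);print('tray(+holder)',cv2.minAreaRect(P))
E
python3 yel.py w11.png; python3 -c "
from h import *
go(458,188,220,174)"
```

```text
(240, 151, 39, 48)
top ((458.6299743652344, -210.33978271484375), (33.3404655456543, 32.71901321411133), 80.95242309570312)
tray(+holder) ((459.31866455078125, -211.64834594726562), (86.46803283691406, 86.61175537109375), 81.18479919433594)
q [-0.448  0.202 -0.077  1.273  0.02  -0.297] p [ 455.  -211.9  219.6] rpy [3.1278 0.0229 2.9907] zaxis [ 0.0247  0.0102 -0.9996] t 33.65 gap 1.004 F [ 0.9 -0.5  0.6]
turn -2.6 then dx 38.8 dy 398.0 dz 3.7
```

Holder is within about 1.5 mm of the square tray's centre and aligned with it. Now back to the timer.

Call:
{"op": "servo_tool", "data": {
  "commands": [
    {"dx": 0, "dy": 0, "dz": 0, "turn": -2},
    {"dx": 4, "dy": 25, "dz": 0, "turn": 0},
    {"dx": 4, "dy": 38, "dz": 0, "turn": 0},
    {"dx": 4, "dy": 38, "dz": 0, "turn": 0},
    {"dx": 4, "dy": 38, "dz": 0, "turn": 0},
    {"dx": 4, "dy": 38, "dz": 0, "turn": 0},
    {"dx": 4, "dy": 38, "dz": 0, "turn": 0},
    {"dx": 4, "dy": 38, "dz": 0, "turn": 0},
    {"dx": 4, "dy": 38, "dz": 0, "turn": 0},
    {"dx": 4, "dy": 38, "dz": 0, "turn": 0}
  ]
}}

```text
time_s: 34.48
tool_pos: [450.1, 127.0, 210.5]
tool_rot: [3.131, 0.005, 3.016]
ft_force: [1.6, -0.0, 0.6]
finger_gap: 1.001
```

Call:
{"op": "servo_tool", "data": {
  "commands": [
    {"dx": 3, "dy": 30, "dz": 0, "turn": 0},
    {"dx": 0, "dy": 15, "dz": 0, "turn": 0},
    {"dx": 0, "dy": 0, "dz": 0, "turn": 0},
    {"dx": 0, "dy": 0, "dz": 0, "turn": 0}
  ]
}}

```text
time_s: 34.82
tool_pos: [448.7, 180.7, 205.5]
tool_rot: [3.133, -0.003, 3.025]
ft_force: [0.2, 0.1, 0.5]
finger_gap: 0.996
```

```bash
python3 - <<'E'
from h import *
go(459,187,100,173.3)
d=snap('wrist','w12.png');im=d['color'];h=cv2.cvtColor(im,cv2.COLOR_BGR2HSV)
m=cv2.inRange(h,(0,0,150),(180,60,255));m[:, :200]=0;m[:,330:]=0;m[250:]=0
k=cv2.inRange(h,(0,0,0),(180,255,75));k[240:]=0
c=max(cv2.findContours(k,cv2.RETR_EXTERNAL,cv2.CHAIN_APPROX_NONE)[0],key=cv2.contourArea)
P=np.array([onz(d,*map(float,p[0]),4,True)[:2] for p in c],np.float32);print('mat',cv2.minAreaRect(P))
x,y,w,hh=cv2.boundingRect(c);cv2.imwrite('pics/w12c.png',cv2.resize(im[y:y+hh,x:x+w],None,fx=6,fy=6,interpolation=cv2.INTER_CUBIC)[:600,:800]);print(x,y,w,hh)
# timer = non-dark inside mat hull; brightest = top face
hu=np.zeros_like(k);cv2.fillPoly(hu,[cv2.convexHull(c)],255)
for th in (110,150,185,200):
    t=cv2.inRange(h,(0,0,th),(180,255,255))&hu
    cc=max(cv2.findContours(t,cv2.RETR_EXTERNAL,cv2.CHAIN_APPROX_NONE)[0],key=cv2.contourArea);P=np.array([onz(d,*map(float,p[0]),62,True)[:2] for p in cc],np.float32);print(th,cv2.boundingRect(cc),cv2.minAreaRect(P))
E
```

```text
q [ 0.377  0.184 -0.135  1.25   0.008  0.494] p [448.7 180.7 205.5] rpy [ 3.1334e+00 -2.7000e-03  3.0246e+00] zaxis [-0.0017  0.0085 -1.    ] t 34.82 gap 0.996 F [0.2 0.1 0.5]
turn -0.0 then dx -9.8 dy 6.6 dz 105.5
mat ((459.6925048828125, 195.43231201171875), (118.26211547851562, 118.26483917236328), 77.92345428466797)
219 122 107 104
110 (235, 164, 59, 39) ((452.8973693847656, 186.838134765625), (58.6750602722168, 39.22647476196289), 83.04702758789062)
150 (236, 188, 57, 15) ((465.0442199707031, 185.38560485839844), (56.64255142211914, 14.803112983703613), 83.11166381835938)
185 (247, 194, 2, 2) ((462.45001220703125, 168.9499969482422), (1.004988193511963, 1.004988193511963), 84.2890625)Traceback (most recent call last):
  File "<stdin>", line 13, in <module>
ValueError: max() iterable argument is empty
```

Call:
{"op": "servo_tool", "data": {
  "commands": [
    {"dx": -3.5, "dy": 3.5, "dz": 10, "turn": 0},
    {"dx": -3.5, "dy": 3.5, "dz": 30, "turn": 0},
    {"dx": 0, "dy": 0, "dz": 35, "turn": 0},
    {"dx": 0, "dy": 0, "dz": 30, "turn": 0},
    {"dx": 0, "dy": 0, "dz": 10, "turn": 0},
    {"dx": 0, "dy": 0, "dz": 0, "turn": 0},
    {"dx": 0, "dy": 0, "dz": 0, "turn": 0}
  ]
}}

```text
time_s: 35.45
tool_pos: [456.8, 181.3, 81.3]
tool_rot: [3.135, -0.004, 3.015]
ft_force: [-0.5, 0.9, 0.5]
finger_gap: 0.997
```

```bash
python3 -c "
from h import *
go(456.5,186.7,17,173.1)"
```

```text
q [ 0.373  0.277 -0.342  0.951  0.008  0.499] p [456.8 181.3  81.3] rpy [ 3.1349 -0.0039  3.015 ] zaxis [-0.003   0.0072 -1.    ] t 35.45 gap 0.997 F [-0.5  0.9  0.5]
turn -0.4 then dx 0.7 dy 4.9 dz 64.3
```

Call:
{"op": "servo_tool", "data": {
  "commands": [
    {"dx": 0, "dy": 3, "dz": 0, "turn": -0.4},
    {"dx": 0, "dy": 3, "dz": 10, "turn": 0},
    {"dx": 0, "dy": 0, "dz": 18, "turn": 0},
    {"dx": 0, "dy": 0, "dz": 18, "turn": 0},
    {"dx": 0, "dy": 0, "dz": 10, "turn": 0},
    {"dx": 0, "dy": 0, "dz": 0, "turn": 0},
    {"dx": 0, "dy": 0, "dz": 0, "turn": 0}
  ]
}}

```text
time_s: 36.03
tool_pos: [462.3, 189.3, 26.3]
tool_rot: [3.13, 0.005, 3.021]
ft_force: [-0.4, 0.2, 0.3]
finger_gap: 1.003
```

```bash
python3 -c "
from h import *
go(456.5,186.7,17,173.1)"
```

```text
q [ 0.384  0.341 -0.41   0.81   0.008  0.505] p [462.3 189.3  26.3] rpy [3.13   0.0048 3.0206] zaxis [ 0.0062  0.011  -0.9999] t 36.03 gap 1.003 F [-0.4  0.2  0.3]
turn -0.0 then dx 5.5 dy -3.4 dz 9.3
```

Call:
{"op": "servo_tool", "data": {
  "commands": [
    {"dx": 2.8, "dy": -1.7, "dz": 2, "turn": 0},
    {"dx": 2.8, "dy": -1.7, "dz": 5, "turn": 0},
    {"dx": 0, "dy": 0, "dz": 1, "turn": 0},
    {"dx": 0, "dy": 0, "dz": 0, "turn": 0},
    {"dx": 0, "dy": 0, "dz": 0, "turn": 0}
  ]
}}

```text
time_s: 36.45
tool_pos: [457.6, 187.4, 20.2]
tool_rot: [3.128, 0.009, 3.021]
ft_force: [1.5, -0.6, -0.5]
finger_gap: 1.002
```

```bash
python3 -c "
from h import *
go(456.5,186.7,17,173.1)"
```

```text
q [ 0.384  0.336 -0.437  0.784  0.008  0.505] p [457.6 187.4  20.2] rpy [3.1278 0.0087 3.0207] zaxis [ 0.0103  0.0126 -0.9999] t 36.45 gap 1.002 F [ 1.5 -0.6 -0.5]
turn -0.0 then dx 1.0 dy -0.8 dz 3.1
```

Call:
{"op": "servo_tool", "data": {
  "commands": [
    {"dx": 1, "dy": -0.5, "dz": 1.5, "turn": 0},
    {"dx": 0, "dy": 0, "dz": 0, "turn": 0},
    {"dx": 0, "dy": 0, "dz": 0, "turn": 0},
    {"dx": 0, "dy": 0, "dz": 0, "turn": 0},
    {"dx": 0, "dy": 0, "dz": 0, "turn": 0},
    {"dx": 0, "dy": 0, "dz": 0, "turn": 0},
    {"dx": 0, "dy": 0, "dz": 0, "turn": 0},
    {"dx": 0, "dy": 0, "dz": 0, "turn": 0},
    {"dx": 0, "dy": 0, "dz": 0, "turn": 0},
    {"dx": 0, "dy": 0, "dz": 0, "turn": 0}
  ],
  "claw": 1,
  "newtons": 25
}}

```text
time_s: 37.28
tool_pos: [457.2, 187.2, 19.4]
tool_rot: [3.127, 0.01, 3.021]
ft_force: [0.4, -0.2, -0.1]
finger_gap: 0.698
```

```bash
python3 -c "
from h import *
go(623.6,16.5,130,170)"
```

```text
q [ 0.384  0.335 -0.441  0.779  0.008  0.505] p [457.2 187.2  19.4] rpy [3.1271 0.01   3.0206] zaxis [ 0.0116  0.0132 -0.9998] t 37.28 gap 0.698 F [ 0.4 -0.2 -0.1]
turn 3.1 then dx -194.6 dy -137.6 dz -110.9
```

Call:
{"op": "servo_tool", "data": {
  "commands": [
    {"dx": 0, "dy": 0, "dz": -10, "turn": 0},
    {"dx": 0, "dy": 0, "dz": -20, "turn": 0},
    {"dx": 0, "dy": 0, "dz": -30, "turn": 0},
    {"dx": 0, "dy": 0, "dz": -30, "turn": 0},
    {"dx": 0, "dy": 0, "dz": -15, "turn": 0},
    {"dx": -14, "dy": -10, "dz": 0, "turn": 3},
    {"dx": -25, "dy": -18, "dz": 0, "turn": 0},
    {"dx": -30, "dy": -21, "dz": 0, "turn": 0},
    {"dx": -30, "dy": -21, "dz": 0, "turn": 0},
    {"dx": -30, "dy": -21, "dz": 0, "turn": 0}
  ]
}}

```text
time_s: 38.12
tool_pos: [567.2, 74.5, 137.3]
tool_rot: [3.125, 0.011, 2.975]
ft_force: [1.8, 0.9, -0.5]
finger_gap: 0.697
```

Call:
{"op": "servo_tool", "data": {
  "commands": [
    {"dx": -28, "dy": -20, "dz": 0, "turn": 0},
    {"dx": -20, "dy": -14, "dz": 0, "turn": 0},
    {"dx": -10, "dy": -7, "dz": 0, "turn": 0},
    {"dx": 0, "dy": 0, "dz": 0, "turn": 0},
    {"dx": 0, "dy": 0, "dz": 0, "turn": 0}
  ]
}}

```text
time_s: 38.53
tool_pos: [623.4, 15.3, 140.1]
tool_rot: [3.125, 0.013, 2.968]
ft_force: [-0.3, 0.7, -1.0]
finger_gap: 0.7
```

```bash
python3 -c "
from h import *
go(623.6,16.5,80,170)"
```

```text
q [0.018 0.482 0.116 1.189 0.013 0.191] p [623.4  15.3 140.1] rpy [3.1254 0.0135 2.9682] zaxis [ 0.0161  0.0137 -0.9998] t 38.53 gap 0.7 F [-0.3  0.7 -1. ]
turn 0.1 then dx 0.8 dy 0.3 dz 60.2
```

Call:
{"op": "servo_tool", "data": {
  "commands": [
    {"dx": 0, "dy": 0.5, "dz": 10, "turn": 0},
    {"dx": 0, "dy": 0.5, "dz": 20, "turn": 0},
    {"dx": 0, "dy": 0, "dz": 25, "turn": 0},
    {"dx": 0, "dy": 0, "dz": 20, "turn": 0},
    {"dx": 0, "dy": 0, "dz": 10, "turn": 0},
    {"dx": 0, "dy": 0, "dz": 0, "turn": 0},
    {"dx": 0, "dy": 0, "dz": 0, "turn": 0}
  ]
}}

```text
time_s: 39.12
tool_pos: [620.3, 23.7, 51.8]
tool_rot: [3.124, 0.014, 2.974]
ft_force: [-0.8, -0.4, -0.1]
finger_gap: 0.703
```

```bash
python3 -c "
from h import *
go(624,16.5,20,170)"
```

```text
q [ 0.031  0.531 -0.037  0.986  0.014  0.198] p [620.3  23.7  51.8] rpy [3.1243 0.0135 2.9741] zaxis [ 0.0162  0.0148 -0.9998] t 39.12 gap 0.703 F [-0.8 -0.4 -0.1]
turn 0.4 then dx -4.5 dy -7.0 dz 31.8
```

Call:
{"op": "servo_tool", "data": {
  "commands": [
    {"dx": -1.5, "dy": -3, "dz": 3, "turn": 0.4},
    {"dx": -1.5, "dy": -3, "dz": 5, "turn": 0},
    {"dx": -1, "dy": -1, "dz": 6, "turn": 0},
    {"dx": 0, "dy": 0, "dz": 4, "turn": 0},
    {"dx": 0, "dy": 0, "dz": 0, "turn": 0},
    {"dx": 0, "dy": 0, "dz": 0, "turn": 0}
  ]
}}

```text
time_s: 39.62
tool_pos: [624.4, 16.7, 35.0]
tool_rot: [3.123, 0.017, 2.968]
ft_force: [-0.5, 0.5, -0.2]
finger_gap: 0.695
```

```bash
python3 -c "
from h import *
go(624,16.5,20,170)"
```

```text
q [ 0.019  0.55  -0.052  0.949  0.015  0.193] p [624.4  16.7  35. ] rpy [3.1234 0.0171 2.9676] zaxis [ 0.02    0.015  -0.9997] t 39.62 gap 0.695 F [-0.5  0.5 -0.2]
turn 0.0 then dx 0.7 dy -0.6 dz 14.9
```

Call:
{"op": "servo_tool", "data": {
  "commands": [
    {"dx": 0.4, "dy": -0.3, "dz": 3, "turn": 0},
    {"dx": 0.4, "dy": -0.3, "dz": 5, "turn": 0},
    {"dx": 0.4, "dy": 0, "dz": 3, "turn": 0},
    {"dx": 0, "dy": 0, "dz": 1, "turn": 0},
    {"dx": 0, "dy": 0, "dz": 0, "turn": 0},
    {"dx": 0, "dy": 0, "dz": 0, "turn": 0}
  ]
}}

```text
time_s: 40.12
tool_pos: [623.5, 16.5, 21.9]
tool_rot: [3.123, 0.017, 2.968]
ft_force: [0.6, 0.3, -0.3]
finger_gap: 0.696
```

```bash
python3 -c "
from h import *
go(624,16.5,20,170)"
```

```text
q [ 0.019  0.559 -0.072  0.919  0.015  0.193] p [623.5  16.5  21.9] rpy [3.1233 0.0175 2.9675] zaxis [ 0.0204  0.015  -0.9997] t 40.12 gap 0.696 F [ 0.6  0.3 -0.3]
turn 0.0 then dx -0.5 dy 0.1 dz 1.9
```

Call:
{"op": "servo_tool", "data": {
  "commands": [
    {"dx": -0.3, "dy": 0, "dz": 1.5, "turn": 0},
    {"dx": 0, "dy": 0, "dz": 0.7, "turn": 0},
    {"dx": 0, "dy": 0, "dz": 0, "turn": 0}
  ]
}}

```text
time_s: 40.37
tool_pos: [624.0, 16.5, 19.7]
tool_rot: [3.123, 0.018, 2.968]
ft_force: [0.7, 0.3, -1.4]
finger_gap: 0.7
```

Call:
{"op": "servo_tool", "data": {
  "commands": [
    {"dx": 0, "dy": 0, "dz": 0, "turn": 0},
    {"dx": 0, "dy": 0, "dz": 0, "turn": 0},
    {"dx": 0, "dy": 0, "dz": 0, "turn": 0},
    {"dx": 0, "dy": 0, "dz": 0, "turn": 0},
    {"dx": 0, "dy": 0, "dz": 0, "turn": 0},
    {"dx": 0, "dy": 0, "dz": 0, "turn": 0}
  ],
  "claw": -1
}}

```text
time_s: 40.87
tool_pos: [624.5, 16.5, 20.3]
tool_rot: [3.123, 0.019, 2.968]
ft_force: [-0.5, 0.7, -0.8]
finger_gap: 0.998
```

Call:
{"op": "servo_tool", "data": {
  "commands": [
    {"dx": 0, "dy": 0, "dz": -10, "turn": 0},
    {"dx": 0, "dy": 0, "dz": -25, "turn": 0},
    {"dx": 0, "dy": 0, "dz": -35, "turn": 0},
    {"dx": 0, "dy": 0, "dz": -35, "turn": 0},
    {"dx": 0, "dy": 0, "dz": -35, "turn": 0},
    {"dx": 0, "dy": 0, "dz": -25, "turn": 0},
    {"dx": 0, "dy": 0, "dz": -10, "turn": 0},
    {"dx": 0, "dy": 0, "dz": 0, "turn": 0},
    {"dx": 0, "dy": 0, "dz": 0, "turn": 0}
  ]
}}

```text
time_s: 41.62
tool_pos: [618.4, 13.7, 208.5]
tool_rot: [3.123, 0.019, 2.968]
ft_force: [-0.3, -0.4, -0.9]
finger_gap: 1.001
```

```bash
python3 - <<'E'
from h import *
st();d=snap('wrist','w13.png');im=d['color']
s=snap('scene','s13.png')['color']
v=np.zeros((384,800,3),np.uint8);v[:,:400]=cv2.resize(im[130:255,185:315],(400,384),interpolation=cv2.INTER_CUBIC);v[:,400:]=cv2.resize(s[170:330,210:400],(400,384),interpolation=cv2.INTER_CUBIC);cv2.imwrite('pics/v13.png',v)
E
```

```text
q [0.015 0.447 0.235 1.336 0.015 0.189] p [618.4  13.7 208.5] rpy [3.1229 0.0192 2.9676] zaxis [ 0.0221  0.015  -0.9996] t 41.62 gap 1.001 F [-0.3 -0.4 -0.9]
```

View pics/v13.png

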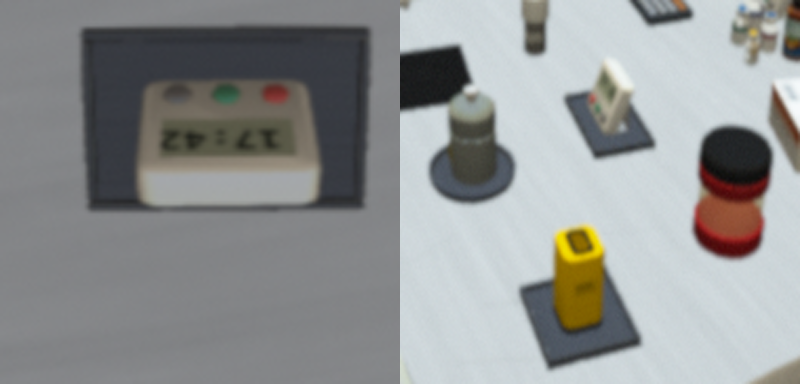

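```bash
python3 - <<'E'
from h import *
d=load('w13.png');g=lambda u,v,z:onz(d,185+u*.325,130+v*.3255,z,True)
c=np.array([g(*p,9)[:2] for p in [(82,29),(370,28),(363,208),(90,209)]],np.float32);print(cv2.minAreaRect(c))
bf=(g(143,82,6)+g(310,82,6))/2;tf=(g(137,171,62)+g(321,170,62))/2;tb=(g(137,206,62)+g(321,204,62))/2
e=g(321,204,62)-g(137,206,62);print(bf,tf,tb,np.degrees(np.arctan2(e[1],e[0])))
t=load('t0.png');n=get_image('top')
# bystander shift
for nm,(a,b,x,y) in dict(shield=(150,175,228,252),jar=(140,180,345,390)).items():
    print(nm,np.abs(n['color'][a:b,x:y].astype(int)-t['color'][a:b,x:y]).mean())
E
```

```text
((624.25, 16.5), (108.27801513671875, 71.58218383789062), 79.99813079833984)
[610.05  19.1    6.  ] [628.65  15.5   62.  ] [640.4  13.4  62. ] 80.19847100444177
shield 18.046666666666667
jar 46.72925925925926
```

```bash
python3 - <<'E'
from h import *
a=load('s0.png')['color'].astype(int);b=load('s13.png')['color'].astype(int)
for nm,(r0,r1,c0,c1) in dict(jar=(218,280,342,392),shield=(160,195,262,286)).items(): print(nm,np.abs(a-b)[r0:r1,c0:c1].mean().round(2))
print(status.state()['time_s'])
E
```

```text
jar 3.97
shield 4.96
41.7667
```

```bash
python3 -c "
from h import *
print(workorder.finish_job())"
```

```text
the job is handed in; nothing more can be done
None
```

All three things are in their own trays and the job is handed in. The arm finished about 41.8 s into the 128 s limit, with the gripper open and clear. I went timer to mat, pot to round tray, holder to square tray, then timer to oblong tray.

Last checks, from the wrist camera (calibration about 2 mm):

| Thing | Measured centre (mm) | Tray centre (mm) | Alignment |
|---|---|---|---|
| Lead pot | (450.1, 6.5) | (450.2, 7.8) | upright |
| Forceps holder | (458.6, −210.3) | (459.3 to 459.9, −210.9 to −211.6) | 81.0° against the tray's 81.2° |
| Timer | (625.2, 16.3) | (624.3, 16.5) | long side 80.2° against the tray's 80.0° |

The last picture shows all three standing upright.

**What went wrong or disagreed:**
- **Wrong wrist turn early on:** my first half turn ran into the last joint's range limit. The tool swung about 100 mm sideways and tilted 5° in free air, touching nothing. I levelled it by pushing gently at the opposite limit, where q6 read −3.141 to −3.142 against the stated −3.14 (taken as π rounded).
- **Remaining tilt:** about 1–2° of tool tilt came and went afterwards. The things settled flat when released.
- **Syringe shield and red jar:** they show no visible shift in the scene camera (mean image difference 4–5 grey levels, with no noise reference taken). The same comparison in the top view failed, with differences of 18 and 47. The arm was probably in that view, but I did not confirm it.

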